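# Refill the covered nut bay of a counter bin, then shut and lock its cover

### The arm

A 6-joint arm with a two-finger parallel gripper is mounted at the origin on the work surface. World frame = base frame: x ahead of the robot, y to its left, z up, the work surface at z = 0. Lengths are in m, angles in rad, forces in N, time in s.
With the tool pointing down it reaches from about 0.375 to 0.9 m from the base axis. Payload 3.1 kg.
Tool frame: the origin (TCP) lies between the finger pads; the fingertips stand robot.tip_extent ahead of it and the grasp point (between the pads) lies 3 mm ahead of it (robot.tip_extent is the distance from the TCP to the fingertips, in m); z points along the fingers, x is the direction in which the jaws open and shut, and the axes are right-handed (so a half turn about z gives the same grasp; the last joint's range is limited). The gripper opens to 87 mm and grips with 3 to 60 N. Pads are 19 mm wide; open, the fingers measure 117 mm over their backs; the gripper's body (75 mm by 190 mm) begins 51 mm behind the grasp point.
Start: joints at [1.115, 0.527, 1.433, -0, 1.181, -0.178], TCP at [0.171, 0.601, 0.214] pointing down, gripper open.
Joint ranges: [-3.08, 3.08], [-0.75, 2.2], [0.22, 2.44], [-1.43, 4.57], [0, 2.65], [-2.85, 2.85]. Speed limits (rad/s): [2.79, 2.79, 3.14, 3.14, 3.14, 3.14].

### API

Orientations are given as a unit quaternion [x, y, z, w].
In Python, from rig import robot, cams gives the robot as it stands.
- The arm moves only by the tool carry_out, never from a script. Its argument "steps" is a list of rows, each a list of 3 entries, a list of its own where there are three numbers: the shift along the world's x, y, z in cm, then the turn about the world's z in degrees, then the closure, from 0 (fully open) to 1 (shut). In form: [[[dx, dy, dz], spin, fingers], ...]. A call has 1 to 10 rows; each row shifts and turns the pose as measured when the row begins; what a row does not reach is not made up. A row lasts 1/10 s, in which the tool goes at most 50 mm and 8.59 degrees, less where a joint would pass 70% of its speed; a pose out of reach is approached as far as the arm can. A call with a gripper value outside its range is refused whole. The fingers move at their own pace and stop on an object; "squeeze" is the grip in N (left out, the last holds). Time passes only in rows, so rows that do not move let the fingers close. It gives the time, the measured TCP pose, the force and the opening at its end, in the units of the state.
- robot.get_obs(): the state, without advancing time (a new reading comes with each control period).
- cams.camera(name): name is "side" or "top"; returns a dict with "pixels" (400x640x3 uint8, red, green, blue), "fx", "fy", "cx", "cy" (pixels), "k1" (the pictures are not rectified: a ray, as slopes to the right and down, at radius r is drawn at 1 + k1 r^2 times it, then the intrinsics apply), "eye" and "rotation" of the camera in the world. Camera axes: x right, y up, looking along -z (the intrinsics and any distortion apply to the point x, -y, -z); pixel columns grow to the right and rows downward; lengths in m; the calibration is good to about 2 mm. A picture is of the moment at which its call begins. There is no depth.
- robot.hand_in(): hands the job in, once; it reports no verdict.
The state is a dict: "time": time; "q": joint angles; "joint_velocities": joint speeds; "joint_torque": joint torques, N m; "position": TCP position; "tool_rot": TCP orientation; "ft_force": force on the tool from outside, world axes, zero at the start; "moment": the same for the moment, N m; "grip_width": finger opening in m.
Only numpy, scipy, OpenCV 4.12 (cv2) and the standard library are available. Lean on these libraries where they do the work, as an engineer would, in place of code of your own. Each camera call takes 0.05 s, during which the arm holds its last target. There are 200 camera calls.

### The job

Refill the empty nut bay of the blue counter bin: lift the cover's locking knob out of its notch, slide the cover all the way off the nut bay and drop the knob into the far notch, then tip the pan so that its hex nuts pour into the bay, stand the pan upright back on its black mat, and put the nuts that lie loose on the counter into the same bay. When every nut is in the bay, lift the knob again, slide the cover back over the nuts and drop the knob into its first notch; leave the other goods on the counter as they are.

Things in the scene. Friction and masses are not known exactly. Their poses are not given: they have to be found in the camera images.
- bin: fixed blue sheet-metal bin, 140 mm (x) by 280 mm (y), 70 mm high, walls and floor 5 mm, split across its middle by a low wall into two bays, each 130 by 132 mm inside; origin at the centre of its underside, z up. The +y bay is the nut bay (empty, 5 mm floor); the -y bay is filled 21 mm deep with bolts. Along its +x outside runs an aluminium notched rack (centred at x = 86 mm) with three 15 mm wide, 16 mm deep notches at y = +70, 0 and -70 mm, tooth tops 66 mm above the table
- nut_bay (a point): centre of the inner floor of the nut bay, at (0, 68.75, 5) mm in the bin's frame; axes as the bin's
- cover (a joint): travel of the bin's flat grey sliding cover (138 mm square, its top 78 mm above the table, closes one bay at a time), in m: 0 = over the nut bay, shut; 0.07 = knob over the middle notch, half open; 0.14 = over the bolt bay, nut bay fully open. It grows towards the bin's -y; end stops at 0 and 0.14; under 1 N of friction. Cannot move while the knob's pin is down in a notch
- knob (a joint): height, in m, of the locking knob above its lowest place on the cover: 0 = pin fully down in a notch; it must be lifted over 0.016 for the pin to clear the teeth, end stop at 0.035; its own weight and a weak spring (about 2.5 N together) drop it; the pin has a round end and finds a notch within about 4 mm
- knob_top (a point): centre of the top face of the black locking knob, a block 24 mm (bin's x) by 20 mm (bin's y) and 34 mm high that stands on the cover's bracket beyond the bin's far wall, over the rack (bin x = 86 mm); with the pin down its top is 121 mm above the table and its grip block reaches 34 mm below this point, with a 28 by 30 mm collar under that; axes as the bin's
- pan: loose open round parts pan of smooth bare metal, flaring: 84 mm wide at the base, 136 mm at the rim, 60 mm high, wall 4 mm, inner floor 5 mm up, 180 g; nuts start to slide on its inner wall at a slope of about 20 deg (the wall itself flares 23 deg from the pan's axis); origin at the centre of its underside, z up through the mouth, x towards its handle
- pan_grip (a point): middle of the pan's black handle, at (90, 0, 45) mm in the pan's frame: an upright plate 12 mm thick (pan's y), from 64 to 106 mm along the pan's x and from 20 to 62 mm high; it can be pinched across its thickness from above
- mat: fixed black rubber disc, 140 mm wide, 3 mm thick, the pan's place; origin at the centre of its underside (on the table)
- paint_tin: bystander: paint tin 84 mm wide, 95 mm high
- glue: bystander: white glue bottle 48 mm wide, 120 mm high
- tape_measure: bystander: tape measure 70 by 36 by 62 mm high
- padlock: bystander: brass padlock lying flat, about 75 by 45 by 18 mm
- bolt: bystander: steel bolt standing on its head, 28 mm wide, 55 mm high
- washer: bystander: flat steel washer, 38 mm wide, 18 mm hole, 5 mm thick
- brush: bystander: paint brush lying, 200 mm long
- nut0: plain dark steel hex nut, 30 mm across the flats, 34.6 mm across the corners, 16 mm thick, 64 g, smooth; origin at the centre of its bore, mid-thickness, z along its axis, its x axis is square to one pair of flats (the other two pairs are 60 deg on either side); starts in the pan, if present
- nut1: plain dark steel hex nut, 30 mm across the flats, 34.6 mm across the corners, 16 mm thick, 64 g, smooth; origin at the centre of its bore, mid-thickness, z along its axis, its x axis is square to one pair of flats (the other two pairs are 60 deg on either side); starts in the pan, if present
- nut2: plain dark steel hex nut, 30 mm across the flats, 34.6 mm across the corners, 16 mm thick, 64 g, smooth; origin at the centre of its bore, mid-thickness, z along its axis, its x axis is square to one pair of flats (the other two pairs are 60 deg on either side); starts in the pan, if present
- nut3: plain dark steel hex nut, 30 mm across the flats, 34.6 mm across the corners, 16 mm thick, 64 g, smooth; origin at the centre of its bore, mid-thickness, z along its axis, its x axis is square to one pair of flats (the other two pairs are 60 deg on either side); starts loose on the counter, if present
- nut4: plain dark steel hex nut, 30 mm across the flats, 34.6 mm across the corners, 16 mm thick, 64 g, smooth; origin at the centre of its bore, mid-thickness, z along its axis, its x axis is square to one pair of flats (the other two pairs are 60 deg on either side); starts loose on the counter, if present
- nut5: plain dark steel hex nut, 30 mm across the flats, 34.6 mm across the corners, 16 mm thick, 64 g, smooth; origin at the centre of its bore, mid-thickness, z along its axis, its x axis is square to one pair of flats (the other two pairs are 60 deg on either side); starts loose on the counter, if present
- nut6: plain dark steel hex nut, 30 mm across the flats, 34.6 mm across the corners, 16 mm thick, 64 g, smooth; origin at the centre of its bore, mid-thickness, z along its axis, its x axis is square to one pair of flats (the other two pairs are 60 deg on either side); starts loose on the counter, if present
Not all that is in view belongs to the job. Leave any purple look-alike of the nut1 alone.

How it is judged:
On the way, in this order (a step that is already met when the one before it is completed fails the run):
1. the cover is fully off the nut bay and its knob is down in the far notch (value of joint cover above 0.134 m and value of joint knob below 0.003 m), for 0.3 s.
2. the pan is tipped well over (more than 69 degrees) above the open nut bay (angle between pan's own z axis and vertical above 1.2 rad and horizontal distance between pan and nut_bay below 0.16 m and value of joint cover above 0.134 m), for 0.1 s.
3. every nut lies in the nut bay and the pan stands upright on its mat, the cover still locked open (all of step 1 and x of nut0 in the frame of nut_bay between -0.066 and 0.066 m and y of nut0 in the frame of nut_bay between -0.066 and 0.066 m and z of each of nut0, nut1, nut2, nut3, nut4, nut5, nut6 in the frame of nut_bay below 0.055 m and x of nut1 in the frame of nut_bay between -0.066 and 0.066 m and y of nut1 in the frame of nut_bay between -0.066 and 0.066 m and x of nut2 in the frame of nut_bay between -0.066 and 0.066 m and y of nut2 in the frame of nut_bay between -0.066 and 0.066 m and x of nut3 in the frame of nut_bay between -0.066 and 0.066 m and y of nut3 in the frame of nut_bay between -0.066 and 0.066 m and x of nut4 in the frame of nut_bay between -0.066 and 0.066 m and y of nut4 in the frame of nut_bay between -0.066 and 0.066 m and x of nut5 in the frame of nut_bay between -0.066 and 0.066 m and y of nut5 in the frame of nut_bay between -0.066 and 0.066 m and x of nut6 in the frame of nut_bay between -0.066 and 0.066 m and y of nut6 in the frame of nut_bay between -0.066 and 0.066 m and angle between pan's own z axis and vertical below 0.12 rad and horizontal distance between pan and mat below 0.035 m and z of pan in the frame of mat below 0.008 m), for 0.2 s.
At the end, for the whole second after the job is handed in: every nut present lies in the nut bay at rest, the pan stands upright on its mat (within 35 mm of its centre), and the cover is back over the nut bay (within 6 mm) with its knob fully down in the first notch (within 3 mm) (x of nut0 in the frame of nut_bay between -0.066 and 0.066 m and y of nut0 in the frame of nut_bay between -0.066 and 0.066 m and z of each of nut0, nut1, nut2, nut3, nut4, nut5, nut6 in the frame of nut_bay below 0.055 m and x of nut1 in the frame of nut_bay between -0.066 and 0.066 m and y of nut1 in the frame of nut_bay between -0.066 and 0.066 m and x of nut2 in the frame of nut_bay between -0.066 and 0.066 m and y of nut2 in the frame of nut_bay between -0.066 and 0.066 m and x of nut3 in the frame of nut_bay between -0.066 and 0.066 m and y of nut3 in the frame of nut_bay between -0.066 and 0.066 m and x of nut4 in the frame of nut_bay between -0.066 and 0.066 m and y of nut4 in the frame of nut_bay between -0.066 and 0.066 m and x of nut5 in the frame of nut_bay between -0.066 and 0.066 m and y of nut5 in the frame of nut_bay between -0.066 and 0.066 m and x of nut6 in the frame of nut_bay between -0.066 and 0.066 m and y of nut6 in the frame of nut_bay between -0.066 and 0.066 m and angle between pan's own z axis and vertical below 0.12 rad and horizontal distance between pan and mat below 0.035 m and z of pan in the frame of mat below 0.008 m and linear speed of each of pan, nut0, nut1, nut2, nut3, nut4, nut5, nut6 below 0.02 m/s and value of joint cover below 0.006 m and value of joint knob below 0.003 m); the robot touches nothing.
It fails at once if a bystander is pushed more than 60 mm away (distance of any of paint_tin, glue, tape_measure, padlock, bolt, washer, brush from where it was at the start of the episode above 0.06 m).
It fails at once if the paint tin, glue bottle or tape measure is knocked over (angle between any of paint_tin, glue, tape_measure's own z axis and vertical above 0.7 rad).
Of nut0, nut1, nut2 only 2 to 3 are there at a start; the rules pass over those that are not, and their reading is None.
Of nut3, nut4, nut5, nut6 only 3 to 4 are there at a start; the rules pass over those that are not, and their reading is None.
At some moment in a run one of pan, nut3, nut4, nut5, nut6 may be knocked a few centimetres aside while the robot is not near it.
It also fails if it takes over 208 s, if anything falls off the work surface, if the arm or the gripper's body presses on something with over 40 N, if the wrist force passes 120 N, or if a joint passes its speed limit or range.

## Working session

There is one attempt and no reset: what is moved stays moved. The work goes in short steps, Python scripts to look and compute and a tool call to move; the robot and the scene stay as the last step left them, time stands still between calls to the robot, and variables do not carry over. Pictures are saved under pics/ and viewed, about 12 in all and at most 16, crops included, and the job is handed in when it is done.

Besides the shell and the picture viewer there is one more tool, called after "Request:" as name([rows], argument=value, ...), one row to a line, values as JSON. carry_out: Moves the arm, as the interface text tells. Its arguments: {"type":"object","properties":{"steps":{"type":"array"},"squeeze":{"type":"number"}},"required":["steps"]}

```bash
ls; mkdir -p pics; cat > h.py <<'E'
import numpy as np, cv2
from rig import robot, cams
def shot(n,fn=None):
    c=cams.camera(n)
    if fn: cv2.imwrite('pics/'+fn,cv2.cvtColor(c['pixels'],cv2.COLOR_RGB2BGR))
    return c
def ray(c,u,v):
    p=np.array([(u-c['cx'])/c['fx'],(v-c['cy'])/c['fy']]);q=p.copy()
    for _ in range(20): q=p/(1+c['k1']*(q@q))
    return np.array(c['eye']),np.array(c['rotation']).reshape(3,3)@np.array([q[0],-q[1],-1])
def onz(c,u,v,z):
    e,d=ray(c,u,v); return e+d*(z-e[2])/d[2]
def proj(c,P):
    p=np.array(c['rotation']).reshape(3,3).T@(np.array(P)-np.array(c['eye']))
    x,y=p[0]/-p[2],-p[1]/-p[2];s=1+c['k1']*(x*x+y*y)
    return np.array([c['fx']*x*s+c['cx'],c['fy']*y*s+c['cy']])
E
python3 - <<'E'
from h import *
for n in('top','side'):
    c=shot(n,n+'0.png');print(n,{k:np.round(v,3).tolist() for k,v in c.items() if k!='pixels'})
o=robot.get_obs();print(o,robot.tip_extent)
E
```

```text
pics
top {'fx': 407.223, 'fy': 407.223, 'cx': 315.861, 'cy': 204.417, 'k1': -0.018, 'eye': [0.507, -0.021, 1.006], 'rotation': [-0.037, 0.025, 0.711, -0.702]}
side {'fx': 401.83, 'fy': 401.83, 'cx': 318.328, 'cy': 201.404, 'k1': -0.092, 'eye': [0.296, -0.726, 0.798], 'rotation': [0.393, -0.076, -0.199, 0.895]}
{'time': 0.1, 'q': array([ 1.11450884e+00,  5.28333293e-01,  1.43376895e+00, -8.03441185e-06,
        1.18139161e+00, -1.78508305e-01]), 'joint_velocities': array([ 0.00124884, -0.00139637, -0.00263359, -0.00050964,  0.00018302,
        0.00160993]), 'joint_torque': array([-2.41117395e-04, -4.40982914e+01, -1.77150357e+01,  6.34577614e-02,
        5.33614308e-02, -6.28039879e-05]), 'position': array([0.17106778, 0.60043846, 0.21339568]), 'tool_rot': array([ 7.98190626e-01,  6.02404200e-01, -8.46707511e-04,  4.32133219e-04]), 'ft_force': array([ 0.17043961, -0.26617635, -0.54897009]), 'moment': array([-0.03643823,  0.00719607,  0.02671525]), 'grip_width': 0.0873546938960862} 0.022
```

View pics/top0.png

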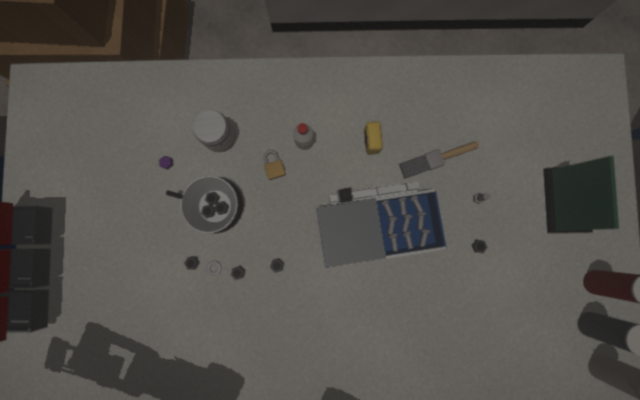

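View pics/side0.png

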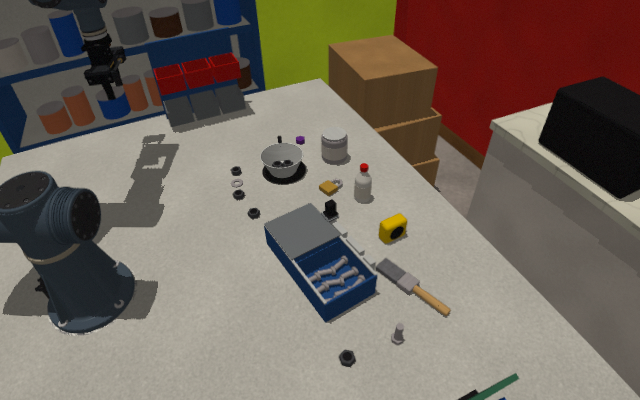

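```bash
sed -i "s/^from rig/from scipy.spatial.transform import Rotation as Rt\nfrom rig/; s/np.array(c\['rotation'\]).reshape(3,3)/Rt.from_quat(c['rotation']).as_matrix()/" h.py
python3 - <<'E'
from h import *
c=shot('top')
im=cv2.cvtColor(c['pixels'],cv2.COLOR_RGB2BGR)
a=cv2.resize(im[145:285,150:300],None,fx=5,fy=5,interpolation=cv2.INTER_CUBIC)
b=cv2.resize(im[165:275,300:500],None,fx=4,fy=4,interpolation=cv2.INTER_CUBIC)
f=lambda i:np.clip(i.astype(float)*1.8,0,255).astype('uint8')
cv2.imwrite('pics/a1.png',cv2.resize(f(a),None,fx=.8,fy=.8)); cv2.imwrite('pics/b1.png',f(b))
for n,u,v,z in [('cov nw',317,206,.078),('ne',378,199,.078),('se',386,261,.078),('sw',324,267,.078),('binNE',441,191,.07),('binSE',446,247,.07),('knobtop',345,195,.121),('nutA',192,263,.016),('B',238,272,.016),('C',277,265,.016),('D',479,246,.016),('panrim',211,205,.063),('handle',174,194,.06),('purp',165,162,.016),('washer',214,268,.005),('bolt',481,198,.05)]:
    print(n,onz(c,u,v,z).round(3))
E
```

```text
cov nw [ 0.585 -0.008  0.078]
ne [ 0.6   -0.147  0.078]
se [ 0.459 -0.162  0.078]
sw [ 0.447 -0.022  0.078]
binNE [ 0.617 -0.294  0.07 ]
binSE [ 0.489 -0.3    0.07 ]
knobtop [ 0.605 -0.07   0.121]
nutA [0.455 0.298 0.016]
B [0.433 0.186 0.016]
C [0.449 0.091 0.016]
D [ 0.489 -0.396  0.016]
panrim [0.592 0.24  0.063]
handle [0.619 0.329 0.06 ]
purp [0.705 0.37  0.016]
washer [0.442 0.247 0.005]
bolt [ 0.602 -0.393  0.05 ]
```

View pics/a1.png

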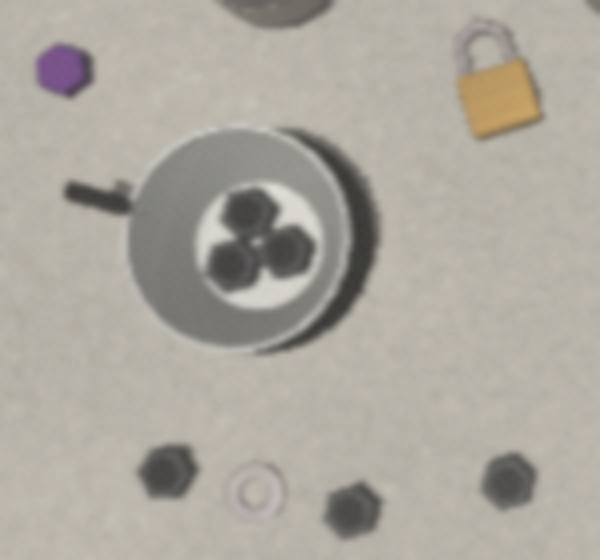

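View pics/b1.png

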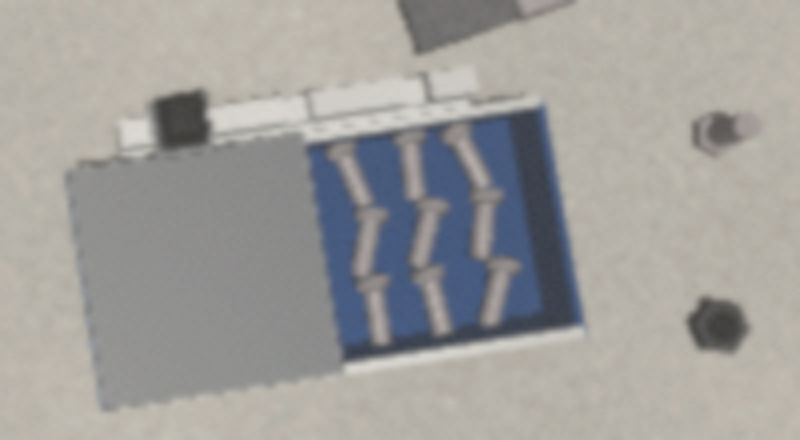

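```bash
python3 - <<'E'
from h import *
c=shot('top')
P=[onz(c,300+u/4,165+v/4,.078)[:2] for u,v in[(66,170),(305,135),(342,373),(103,410)]]
P=np.array(P);ctr=P.mean(0)
d=(P[1]-P[0])+(P[2]-P[3]); e=(P[0]-P[3])+(P[1]-P[2])
print('lens',[np.linalg.norm(P[i]-P[(i+1)%4]).round(4) for i in range(4)])
ey=-d/np.linalg.norm(d);ex=e/np.linalg.norm(e)
y1=np.degrees(np.arctan2(-ey[0],ey[1]));y2=np.degrees(np.arctan2(ex[1],ex[0]));print('yaw',y1,y2)
# bin right end corners at z=.07
Q=[onz(c,300+u/4,165+v/4,.07)[:2] for u,v in[(545,100),(585,332)]]
yaw=np.radians((y1+y2)/2)
R=np.array([[np.cos(yaw),-np.sin(yaw)],[np.sin(yaw),np.cos(yaw)]])
o=ctr-R@[0,.069];print('bin',o,'nutbay',o+R@[0,.06875],'knob',o+R@[.086,.07],'corners',[R.T@(q-o) for q in Q])
k=np.r_[o+R@[.086,.07],.121];print('knob top px',proj(c,k),(proj(c,k)-[300,165])*4)
print('slide dir *14cm',R@[0,-14])
# knob by dark mask
s=cams.camera('side');print('side knob px',proj(s,k))
img=s['pixels'];cv2.imwrite('pics/s1.png',cv2.resize(cv2.cvtColor(img,4)[190:270,260:400],None,fx=5,fy=5))
u,v=proj(s,k);print((u-260)*5,(v-190)*5)
E
```

```text
lens [np.float64(0.138), np.float64(0.1363), np.float64(0.1365), np.float64(0.1375)]
yaw 7.884141934149448 7.768149668494126
bin [ 0.53268307 -0.15243998] nutbay [ 0.52332155 -0.08433033] knob [ 0.60835032 -0.07138155] corners [array([ 0.06836026, -0.14117601]), array([-0.06612513, -0.14074749])]
knob top px [345.77680546 193.50116649] [183.10722183 114.00466598]
slide dir *14cm [  1.90634733 -13.86960129]
side knob px [328.98519907 202.4189309 ]
344.92599532983917 62.09465450756511
```

View pics/s1.png

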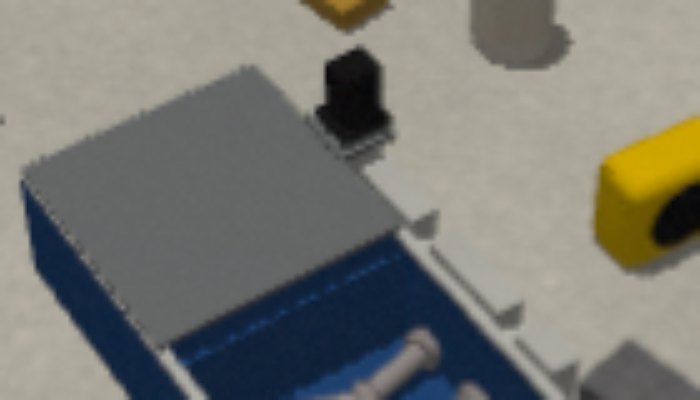

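Request:
carry_out([
  [[2.6,-4,0],-8,0],
  [[2.6,-4,0],-8,0],
  [[2.6,-4,0],-8,0],
  [[2.6,-4,0],-8,0],
  [[2.6,-4,0],-8,0],
  [[2.6,-4,0],-8,0],
  [[2.6,-4,0],-8,0],
  [[2.6,-4,0],-8,0],
  [[2.6,-4,0],0,0],
  [[2.6,-4,0],0,0],
])

```text
time: 1.25
position: [0.4353, 0.1916, 0.2142]
tool_rot: [0.997, 0.071, 0.004, -0.001]
ft_force: [-0.8, -0.0, 0.4]
grip_width: 0.0869
```

Request:
carry_out([
  [[2.6,-4,0],0,0],
  [[2.6,-4,0],0,0],
  [[2.6,-4,0],0,0],
  [[2.6,-4,0],0,0],
  [[2.6,-4,0],0,0],
  [[0,0,0],0,0],
], squeeze=20)

```text
time: 1.85
position: [0.5739, -0.0239, 0.2151]
tool_rot: [0.998, 0.067, 0.007, 0.0]
ft_force: [-0.6, -0.4, -0.2]
grip_width: 0.0869
```

Request:
carry_out([
  [[3.5,-3.5,0],0,0],
  [[0,-1.2,0],0,0],
  [[0,0,-3.5],0,0],
  [[0,0,0],0,0],
])

```text
time: 2.25
position: [0.6037, -0.0683, 0.1785]
tool_rot: [0.998, 0.065, 0.006, -0.001]
ft_force: [-1.2, 0.1, -0.6]
grip_width: 0.0871
```

```bash
python3 - <<'E'
from h import *
print(robot.get_obs()['position'])
c=shot('top');im=cv2.cvtColor(c['pixels'],4);s=cv2.cvtColor(shot('side')['pixels'],4)
a=cv2.resize(im[150:240,290:390],None,fx=4,fy=4);b=cv2.resize(s[160:250,280:380],None,fx=4,fy=4)
cv2.imwrite('pics/k1.png',np.clip(np.hstack([a,b])*1.5,0,255))
E
```

```text
[ 0.6037448  -0.06834041  0.17851467][ WARN:0@2.497] global loadsave.cpp:1063 imwrite_ Unsupported depth image for selected encoder is fallbacked to CV_8U.
```

View pics/k1.png

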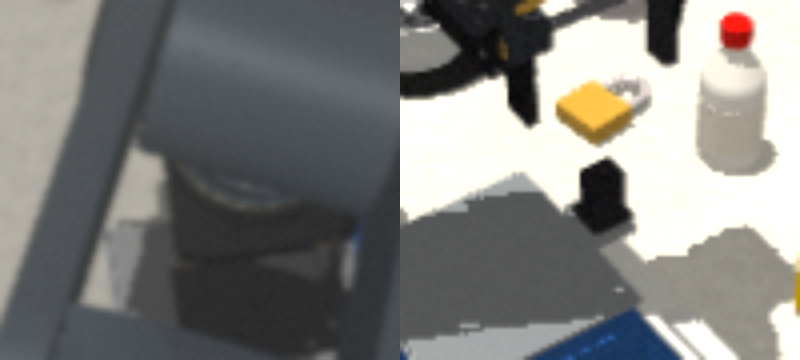

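Request:
carry_out([
  [[0.5,-0.3,-3],0,0],
  [[0,0,-3],0,0],
  [[0,0,-0.4],0,0],
  [[0,0,0],0,0.5],
  [[0,0,0],0,1],
  [[0,0,0],0,1],
  [[0,0,0],0,1],
  [[0,0,0],0,1],
  [[0,0,0],0,1],
])

```text
time: 3.25
position: [0.6199, -0.07, 0.1329]
tool_rot: [0.997, 0.068, 0.022, 0.005]
ft_force: [-0.3, 0.5, -0.4]
grip_width: 0.0467
```

Request:
carry_out([
  [[0,0,0],0,1],
  [[0,0,0],0,1],
  [[0,0,0],0,1],
])

```text
time: 3.55
position: [0.62, -0.0701, 0.1332]
tool_rot: [0.997, 0.068, 0.022, 0.005]
ft_force: [-0.0, -0.2, 1.2]
grip_width: 0.0231
```

```bash
python3 - <<'E'
from h import *
o=robot.get_obs();print(o)
s=cv2.cvtColor(shot('side')['pixels'],4)
cv2.imwrite('pics/k2.png',cv2.convertScaleAbs(cv2.resize(s[120:260,240:400],None,fx=4,fy=4),alpha=2))
E
```

```text
{'time': 3.55, 'q': array([-0.29476931,  0.60637343,  1.54668117,  0.00784451,  0.94365159,
       -0.43538042]), 'joint_velocities': array([ 0.00018348,  0.00092038,  0.00057166, -0.00040638,  0.00086232,
        0.00016813]), 'joint_torque': array([ 1.26018404e-02, -4.46607900e+01, -1.48283458e+01,  6.47335779e-02,
       -9.62837739e-02,  2.95818711e-03]), 'position': array([ 0.61995309, -0.07014053,  0.13323274]), 'tool_rot': array([0.99742734, 0.06800507, 0.02211424, 0.00499786]), 'ft_force': array([-0.01149388, -0.16545502,  1.15721608]), 'moment': array([-0.12602629,  0.00251148, -0.0453119 ]), 'grip_width': 0.0230950248985997}
```

View pics/k2.png

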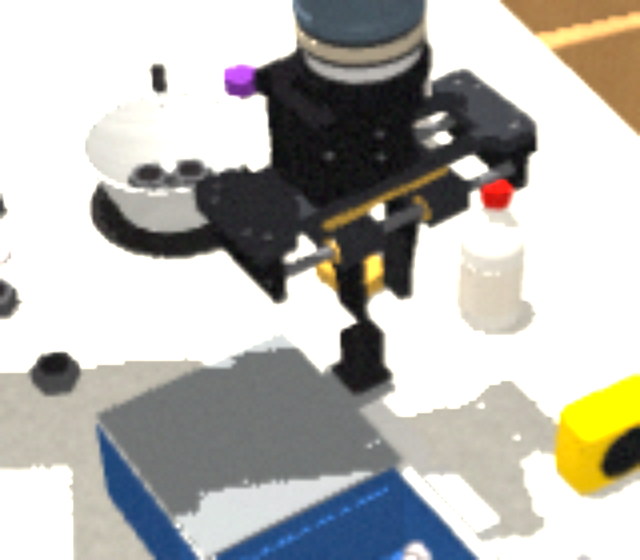

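Request:
carry_out([
  [[0,0,0.8],0,1],
  [[0,0,0.8],0,1],
  [[0,0,0.8],0,1],
  [[0,0,0.4],0,1],
  [[0,0,0],0,1],
], squeeze=30)

```text
time: 4.1
position: [0.6203, -0.0703, 0.1642]
tool_rot: [0.997, 0.068, 0.023, 0.005]
ft_force: [-0.2, -0.5, 0.3]
grip_width: 0.0002
```

Request:
carry_out([
  [[0,0,3],0,0],
  [[0,0,3],0,0],
  [[0,0,0],0,0],
  [[0,0,0],0,0],
  [[0,0,0],0,0],
])

```text
time: 4.6
position: [0.6186, -0.0699, 0.2246]
tool_rot: [0.997, 0.068, 0.021, 0.005]
ft_force: [-0.1, -0.2, 0.3]
grip_width: 0.0325
```

```bash
python3 - <<'E'
from h import *
c=shot('side');s=cv2.cvtColor(c['pixels'],4)
print(proj(c,[.6037,-.0683,.1565]),onz(c,330.4,202,.121),onz(c,330.4,202,.111))
for P in [(.609,-.071,.121),(.6186+.002,-.07,.2026),(.6186,-.07,.2746)]: print(((proj(c,P)-[240,60])*4).round())
cv2.imwrite('pics/k3.png',cv2.convertScaleAbs(cv2.resize(s[60:210,240:400],None,fx=4,fy=4),alpha=2.5))
E
```

```text
[326.64650371 191.43565022] [ 0.61215184 -0.07153813  0.121     ] [ 0.61682387 -0.06186938  0.111     ]
[357. 569.]
[373. 460.]
[371. 360.]
```

View pics/k3.png

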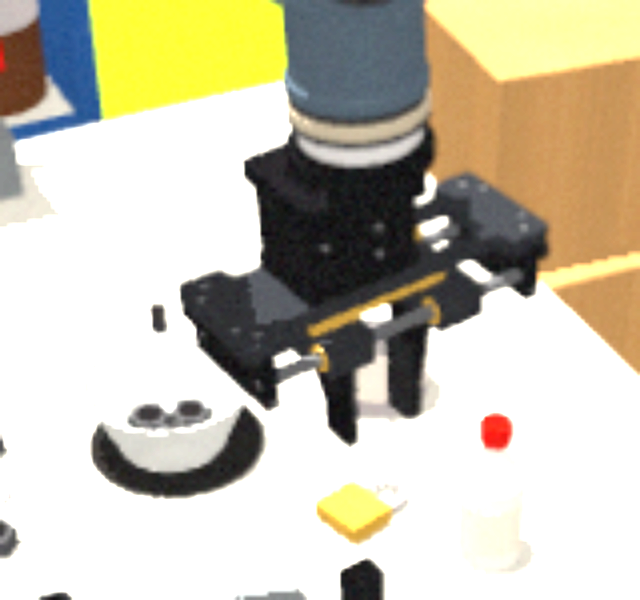

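Request:
carry_out([
  [[-0.4,0,-1.5],0,0],
  [[-0.4,0,-1.5],0,0],
  [[0,0,-1.5],0,0],
  [[0,0,-1.5],0,0],
  [[0,0,0],0,0],
  [[0,0,0],0,0],
])

```text
time: 5.25
position: [0.6059, -0.0686, 0.1556]
tool_rot: [0.998, 0.068, 0.015, 0.002]
ft_force: [0.4, 1.7, 0.4]
grip_width: 0.0828
```

Request:
carry_out([
  [[0,0,-1],0,0],
  [[0,0,-1],0,0],
])

```text
time: 5.45
position: [0.6073, -0.069, 0.1361]
tool_rot: [0.998, 0.068, 0.016, 0.003]
ft_force: [-0.6, -0.6, -0.1]
grip_width: 0.0862
```

Request:
carry_out([
  [[0,0,-1],0,0],
])

```text
time: 5.55
position: [0.6076, -0.0691, 0.1257]
tool_rot: [0.998, 0.068, 0.017, 0.003]
ft_force: [0.8, -0.4, 0.1]
grip_width: 0.0868
```

Request:
carry_out([
  [[0,0,-1],0,0],
])

```text
time: 5.65
position: [0.6077, -0.0691, 0.115]
tool_rot: [0.998, 0.068, 0.017, 0.003]
ft_force: [-0.4, 0.2, 0.1]
grip_width: 0.0867
```

Request:
carry_out([
  [[0,0,0],0,1],
  [[0,0,0],0,1],
  [[0,0,0],0,1],
  [[0,0,0],0,1],
  [[0,0,0],0,1],
  [[0,0,0],0,1],
  [[0,0,0],0,1],
  [[0,0,0],0,1],
  [[0,0,0],0,1],
  [[0,0,0],0,1],
])

```text
time: 6.65
position: [0.6077, -0.069, 0.1146]
tool_rot: [0.998, 0.068, 0.017, 0.003]
ft_force: [-0.2, -0.2, -0.5]
grip_width: 0.015
```

```bash
python3 - <<'E'
from h import *
c=shot('side');s=cv2.cvtColor(c['pixels'],4);print(robot.get_obs()['grip_width'])
for P in [(.609,-.071,.121),(.6077,-.069,.1146),(.6077,-.069,.0926)]: print(((proj(c,P)-[280,140])*6).round())
cv2.imwrite('pics/k4.png',cv2.convertScaleAbs(cv2.resize(s[140:230,280:390],None,fx=6,fy=6,interpolation=2),alpha=3))
E
```

```text
0.01099541956764463
[295. 373.]
[290. 383.]
[290. 421.]
```

View pics/k4.png

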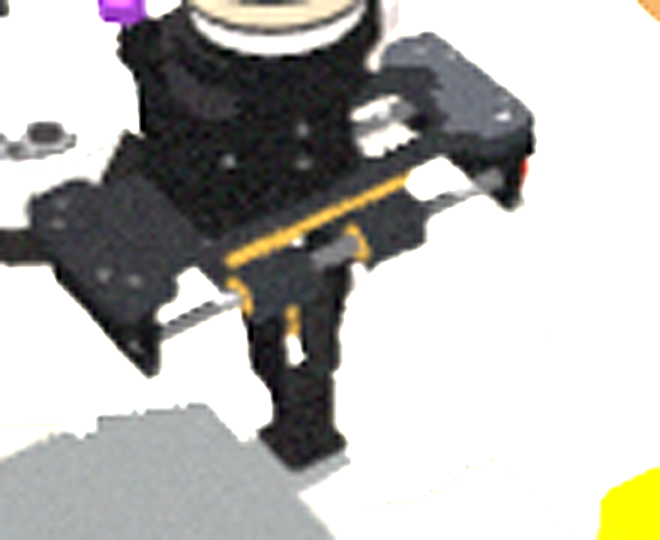

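Request:
carry_out([
  [[0,-0.4,0],0,1],
])

```text
time: 6.8
position: [0.6076, -0.0727, 0.1146]
tool_rot: [0.998, 0.068, 0.017, 0.003]
ft_force: [0.2, -0.4, 0.1]
grip_width: 0.0043
```

Request:
carry_out([
  [[0,-0.4,0],0,1],
])

```text
time: 6.9
position: [0.6076, -0.077, 0.1145]
tool_rot: [0.998, 0.068, 0.017, 0.003]
ft_force: [0.6, 0.1, 0.9]
grip_width: 0.0016
```

Request:
carry_out([
  [[0,-0.4,0],0,1],
])

```text
time: 7.0
position: [0.6076, -0.0814, 0.1145]
tool_rot: [0.998, 0.068, 0.017, 0.003]
ft_force: [-0.9, -0.2, -0.1]
grip_width: 0.0004
```

Request:
carry_out([
  [[0,-0.4,0],0,1],
])

```text
time: 7.1
position: [0.6076, -0.086, 0.1145]
tool_rot: [0.998, 0.068, 0.017, 0.003]
ft_force: [0.0, -0.8, -0.0]
grip_width: 0.0006
```

Request:
carry_out([
  [[0,0.8,0],0,1],
  [[0,0.6,0],0,1],
  [[0,0,0],0,1],
  [[0,0,-0.3],0,1],
])

```text
time: 7.5
position: [0.608, -0.0718, 0.1127]
tool_rot: [0.998, 0.068, 0.017, 0.004]
ft_force: [-4.4, -1.9, 20.7]
grip_width: 0.0007
```

Request:
carry_out([
  [[0,0,-0.3],0,1],
])

```text
time: 7.6
position: [0.6082, -0.0721, 0.1125]
tool_rot: [0.997, 0.069, 0.018, 0.004]
ft_force: [-7.2, -0.1, 24.9]
grip_width: 0.0004
```

Request:
carry_out([
  [[0,0,-0.3],0,1],
])

```text
time: 7.7
position: [0.6082, -0.0725, 0.1127]
tool_rot: [0.997, 0.069, 0.018, 0.005]
ft_force: [-5.8, -0.9, 19.4]
grip_width: 0.0004
```

Request:
carry_out([
  [[0,0,-0.3],0,1],
])

```text
time: 7.8
position: [0.6082, -0.0729, 0.1129]
tool_rot: [0.997, 0.07, 0.018, 0.006]
ft_force: [-4.5, -0.6, 16.2]
grip_width: 0.0007
```

```bash
python3 - <<'E'
from h import *
c=shot('side');s=cv2.cvtColor(c['pixels'],4);print(robot.get_obs()['position'])
a=cv2.convertScaleAbs(cv2.resize(s[165:225,300:365],None,fx=6,fy=6,interpolation=2),alpha=4)
t=shot('top');b=cv2.convertScaleAbs(cv2.resize(cv2.cvtColor(t['pixels'],4)[160:220,310:375],None,fx=6,fy=6,interpolation=2),alpha=3)
cv2.imwrite('pics/k5.png',np.hstack([a,b]))
E
```

```text
[ 0.60821437 -0.07287616  0.11286877]
```

View pics/k5.png

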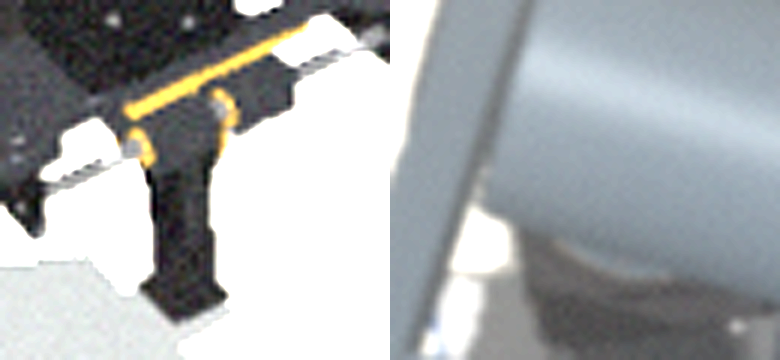

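Request:
carry_out([
  [[0,0.2,1],0,0],
  [[0,0,0.5],0,0],
  [[0,0,0],0,0],
  [[0,0,0],0,0],
  [[0,0,0],0,0],
  [[0,0,0],0,0],
  [[0,0,0],0,0],
  [[0,0,0],0,0],
  [[0,0,0],0,0],
  [[0,0,0],0,0],
])

```text
time: 8.9
position: [0.6077, -0.07, 0.1272]
tool_rot: [0.997, 0.07, 0.017, 0.006]
ft_force: [0.0, 0.5, -0.3]
grip_width: 0.0725
```

Request:
carry_out([
  [[0,0,-1],0,0],
  [[0,0,-1],0,0],
])

```text
time: 9.1
position: [0.6088, -0.0704, 0.1075]
tool_rot: [0.997, 0.07, 0.019, 0.006]
ft_force: [-0.1, 0.9, -0.3]
grip_width: 0.0844
```

Request:
carry_out([
  [[0,0,-0.7],0,0],
])

```text
time: 9.2
position: [0.6084, -0.0703, 0.0992]
tool_rot: [0.997, 0.07, 0.019, 0.006]
ft_force: [0.1, -0.2, -0.3]
grip_width: 0.0857
```

Request:
carry_out([
  [[0,0,-0.7],0,0],
])

```text
time: 9.3
position: [0.608, -0.0702, 0.0911]
tool_rot: [0.997, 0.07, 0.018, 0.006]
ft_force: [-0.3, -0.0, 0.0]
grip_width: 0.0866
```

Request:
carry_out([
  [[0,0,-0.5],0,0],
])

```text
time: 9.4
position: [0.6075, -0.0701, 0.0849]
tool_rot: [0.997, 0.07, 0.017, 0.006]
ft_force: [0.1, -0.6, -0.2]
grip_width: 0.0868
```

Request:
carry_out([
  [[0,0,0],0,1],
  [[0,0,0],0,1],
  [[0,0,0],0,1],
  [[0,0,0],0,1],
  [[0,0,0],0,1],
  [[0,0,0],0,1],
  [[0,0,0],0,1],
  [[0,0,0],0,1],
  [[0,0,0],0,1],
  [[0,0,0],0,1],
])

```text
time: 10.4
position: [0.6108, -0.0704, 0.0855]
tool_rot: [0.997, 0.07, 0.021, 0.007]
ft_force: [0.2, 0.2, -2.4]
grip_width: 0.0238
```

Request:
carry_out([
  [[0,0,0],0,1],
  [[0,0,0],0,1],
])

```text
time: 10.6
position: [0.6108, -0.0704, 0.085]
tool_rot: [0.997, 0.07, 0.021, 0.007]
ft_force: [1.8, 0.5, -1.0]
grip_width: 0.0238
```

Request:
carry_out([
  [[0,0,0.9],0,1],
  [[0,0,0.9],0,1],
  [[0,0,0.7],0,1],
  [[0,0,0],0,1],
])

```text
time: 11.0
position: [0.6107, -0.0703, 0.112]
tool_rot: [0.997, 0.07, 0.02, 0.007]
ft_force: [2.2, 0.2, -2.9]
grip_width: 0.0241
```

Request:
carry_out([
  [[0.2,-1.4,0],0,1],
  [[0.4,-2.8,0],0,1],
  [[0.4,-2.8,0],0,1],
  [[0.4,-2.8,0],0,1],
  [[0.3,-2.4,0],0,1],
  [[0.1,-1,0],0,1],
  [[0,-0.6,0],0,1],
])

```text
time: 11.7
position: [0.6305, -0.2081, 0.1122]
tool_rot: [0.997, 0.069, 0.023, 0.001]
ft_force: [8.4, 17.9, -2.4]
grip_width: 0.0239
```

Request:
carry_out([
  [[0,0,0],0,1],
  [[0,0,-1],0,1],
  [[0,0,-0.8],0,1],
  [[0,0,-0.6],0,1],
  [[0,0,-0.2],0,1],
])

```text
time: 12.2
position: [0.6307, -0.2068, 0.0845]
tool_rot: [0.997, 0.071, 0.023, 0.001]
ft_force: [0.9, 0.2, 10.9]
grip_width: 0.0245
```

Request:
carry_out([
  [[0,0,0],0,0.6],
  [[0,0,0],0,0.6],
  [[0,0,0],0,0.6],
  [[0,0,0],0,0.6],
  [[0,0,0],0,0.6],
])

```text
time: 12.7
position: [0.628, -0.2062, 0.0843]
tool_rot: [0.997, 0.07, 0.021, -0.0]
ft_force: [-0.2, 0.4, 0.5]
grip_width: 0.0344
```

Request:
carry_out([
  [[0,0,2],0,0.6],
  [[0,0,4],0,0],
  [[-1,4,4],-4,0],
  [[-1,4,2],-4,0],
  [[-1,4,0],-4,0],
  [[-1,4,0],-4,0],
  [[-1,4,0],-4,0],
  [[-1,4,0],0,0],
  [[-1,4,0],0,0],
  [[-1,3,0],0,0],
])

```text
time: 13.7
position: [0.5461, 0.1033, 0.2043]
tool_rot: [0.993, -0.118, 0.024, 0.002]
ft_force: [0.4, -0.8, 0.5]
grip_width: 0.0864
```

```bash
python3 - <<'E'
from h import *
c=shot('side');s=cv2.cvtColor(c['pixels'],4);print(robot.get_obs()['position'])
t=shot('top');T=cv2.cvtColor(t['pixels'],4)
f=lambda i,k:cv2.convertScaleAbs(cv2.resize(i,None,fx=k,fy=k,interpolation=2),alpha=2)
a=f(T[110:290,150:500],2.2);b=f(s[190:300,250:400],2)
A=np.zeros((600,770,3),'uint8');A[:a.shape[0],:770]=a[:,:770];h=min(204,b.shape[0]);A[396:600,:b.shape[1]]=b[:204]
cv2.imwrite('pics/m1.png',A)
E
```

```text
[0.54339181 0.10734888 0.20414325]
```

View pics/m1.png

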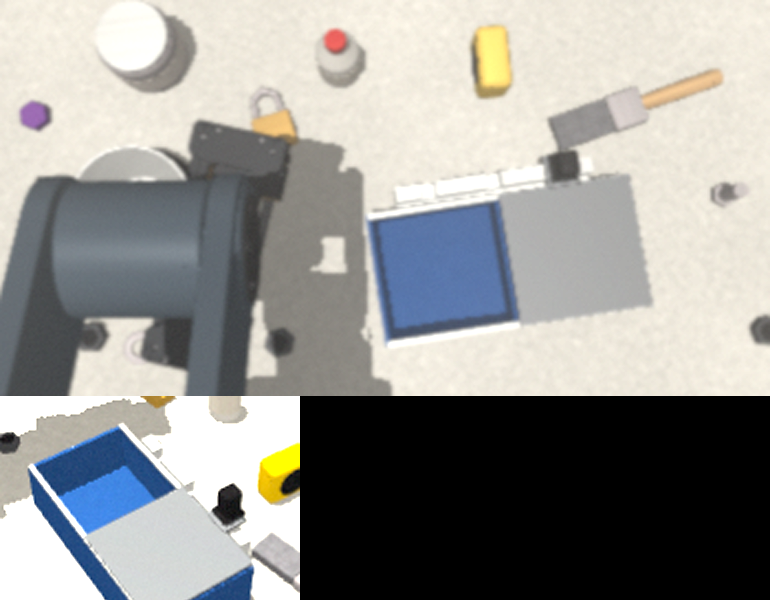

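```bash
python3 - <<'E'
from h import *
c=cams.camera('top'); s=cams.camera('side')
S0=cv2.imread('pics/side0.png');T0=cv2.imread('pics/top0.png');S1=cv2.cvtColor(s['pixels'],4)
d=cv2.absdiff(S0,S1).max(2)
print('side diff pan area',(d[125:190,255:315]>25).sum(),'nuts',(d[160:220,228:262]>25).sum(),(d[345:370,335:360]>25).sum())
print('tin',onz(c,211,127,.095),'glue',onz(c,303,128,.12))
# handle in top0: dark pixels
g=T0.max(2)
r=g[184:204,160:187]; ys,xs=np.nonzero(r<45); print(len(xs),xs.min()+160,xs.max()+160)
pts=np.array([onz(c,x+160,y+184,.065)[:2] for x,y in zip(xs,ys)]);m=pts.mean(0)
w,V=np.linalg.eigh(np.cov(pts.T));print('handle',m,np.degrees(np.arctan2(*V[:,1][::-1])),np.sqrt(w)*3.46)
# rim ellipse from crop a1: x 127..352,y 125..350 (4x)
for (u,v) in[(127,238),(352,238),(240,125),(240,350)]: print('rim',onz(c,150+u/4,145+v/4,.063).round(4))
for (u,v) in[(238,238)]: print('ctr',onz(c,150+u/4,145+v/4,.063).round(4))
# side: handle
q=S0[125:150,272:290].max(2);ys,xs=np.nonzero(q<45);print('side handle',xs.mean()+272,ys.min()+125,ys.max()+125,len(xs))
print(onz(s,xs.mean()+272,ys.min()+125,.065))
# mat: dark disc floor in side0
E
```

```text
side diff pan area 193 nuts 256 249
tin [0.76925234 0.233845   0.095     ] glue [0.75627698 0.02098295 0.12      ]
45 167 181
handle [0.61840177 0.32702195] 75.64788097758476 [0.00708914 0.03622919]
rim [0.5941 0.3095 0.063 ]
rim [0.5924 0.177  0.063 ]
rim [0.66   0.2436 0.063 ]
rim [0.5279 0.242  0.063 ]
ctr [0.5933 0.244  0.063 ]
side handle 279.05882352941177 137 142 17
[0.62327832 0.33599029 0.065     ]
```

Request:
carry_out([
  [[1.5,4.4,0],-3,0],
  [[1.5,4.4,0],0,0],
  [[1.5,4.4,0],0,0],
  [[1.5,4.4,0],0,0],
  [[1.4,3.8,0],0,0],
  [[0,0,0],0,0],
])

```text
time: 14.5
position: [0.6305, 0.3118, 0.2042]
tool_rot: [0.988, -0.153, 0.027, 0.004]
ft_force: [-0.0, -0.2, 1.3]
grip_width: 0.0871
```

Request:
carry_out([
  [[-1.2,1.5,0],0,0],
  [[0,0,-3],0,0],
  [[0,0,-3],0,0],
  [[0,0,-3],0,0],
  [[0,0,-2],0,0],
  [[0,0,-1],0,0],
  [[0,0,0],0,0],
])

```text
time: 15.2
position: [0.6162, 0.3192, 0.0815]
tool_rot: [0.987, -0.159, 0.026, 0.005]
ft_force: [0.2, -0.2, -0.6]
grip_width: 0.0872
```

Request:
carry_out([
  [[0.2,0.8,0],0,0],
  [[0,0,-1.5],0,0],
  [[0,0,-1.5],0,0],
  [[0,0,-1],0,0],
])

```text
time: 15.6
position: [0.622, 0.3283, 0.0447]
tool_rot: [0.987, -0.16, 0.03, 0.003]
ft_force: [0.6, -0.1, -0.4]
grip_width: 0.0868
```

Request:
carry_out([
  [[0,0,-0.7],0,0],
])

```text
time: 15.7
position: [0.6216, 0.3283, 0.0363]
tool_rot: [0.987, -0.16, 0.03, 0.003]
ft_force: [-0.0, -0.7, 0.4]
grip_width: 0.0873
```

Request:
carry_out([
  [[0,0,-0.7],0,0],
])

```text
time: 15.8
position: [0.6214, 0.3282, 0.0284]
tool_rot: [0.987, -0.16, 0.029, 0.003]
ft_force: [-0.0, 0.6, 1.2]
grip_width: 0.0872
```

Request:
carry_out([
  [[0,0,-0.7],0,0],
])

```text
time: 15.9
position: [0.6213, 0.3282, 0.0206]
tool_rot: [0.987, -0.16, 0.029, 0.003]
ft_force: [0.1, 0.4, 0.2]
grip_width: 0.0868
```

Request:
carry_out([
  [[0,0,-0.5],0,0],
])

```text
time: 16.0
position: [0.621, 0.3281, 0.0147]
tool_rot: [0.987, -0.16, 0.029, 0.003]
ft_force: [0.0, -0.7, 0.2]
grip_width: 0.0869
```

Request:
carry_out([
  [[0,0,-0.4],0,0],
])

```text
time: 16.1
position: [0.6209, 0.3281, 0.0101]
tool_rot: [0.987, -0.16, 0.029, 0.004]
ft_force: [0.7, 0.9, 0.4]
grip_width: 0.0869
```

Request:
carry_out([
  [[0,0,-0.4],0,0],
])

```text
time: 16.2
position: [0.621, 0.3281, 0.0057]
tool_rot: [0.987, -0.16, 0.029, 0.003]
ft_force: [1.0, 0.4, -0.5]
grip_width: 0.087
```

Request:
carry_out([
  [[0,0,-0.3],0,0],
])

```text
time: 16.3
position: [0.621, 0.3281, 0.0025]
tool_rot: [0.987, -0.16, 0.029, 0.003]
ft_force: [-0.2, 0.6, 0.0]
grip_width: 0.0869
```

Request:
carry_out([
  [[0,0,0],0,1],
  [[0,0,0],0,1],
  [[0,0,0],0,1],
  [[0,0,0],0,1],
  [[0,0,0],0,1],
  [[0,0,0],0,1],
  [[0,0,0],0,1],
  [[0,0,0],0,1],
  [[0,0,0],0,1],
  [[0,0,0],0,1],
], squeeze=60)

```text
time: 17.3
position: [0.6218, 0.3284, 0.0035]
tool_rot: [0.987, -0.16, 0.03, 0.003]
ft_force: [-0.9, 1.1, -0.5]
grip_width: 0.0148
```

Request:
carry_out([
  [[0,0,0],0,1],
  [[0,0,0],0,1],
  [[0,0,0],0,1],
  [[0,0,0],0,1],
])

```text
time: 17.7
position: [0.6215, 0.3285, 0.0037]
tool_rot: [0.987, -0.16, 0.029, 0.003]
ft_force: [0.1, 0.5, 0.5]
grip_width: 0.0115
```

Request:
carry_out([
  [[0,0,0.4],0,1],
  [[0,0,0.7],0,1],
  [[0,0,1],0,1],
  [[0,0,1],0,1],
  [[0,0,0.8],0,1],
  [[0,0,0],0,1],
])

```text
time: 18.3
position: [0.6199, 0.3283, 0.0435]
tool_rot: [0.987, -0.16, 0.028, 0.003]
ft_force: [0.2, -0.0, -4.2]
grip_width: 0.0117
```

```bash
python3 - <<'E'
from h import *
c=shot('side');s=cv2.cvtColor(c['pixels'],4)
cv2.imwrite('pics/p1.png',cv2.convertScaleAbs(cv2.resize(s[90:220,220:350],None,fx=4,fy=4,interpolation=2),alpha=1.8))
E
```

```text
(no output)
```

View pics/p1.png

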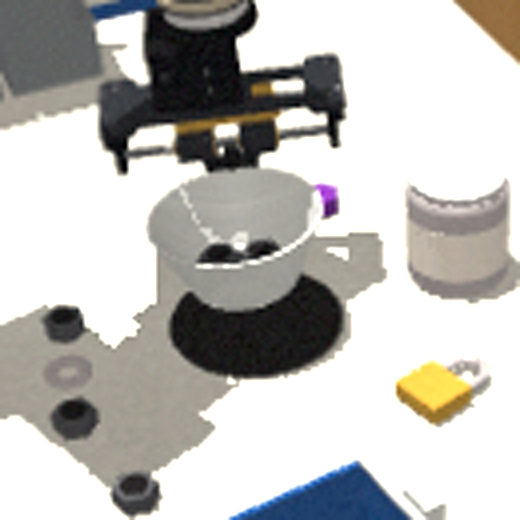

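Request:
carry_out([
  [[0,0,1],0,1],
  [[0,0,2],1,1],
  [[0,0,2.5],2,1],
  [[0,0,2.5],2,1],
  [[0,0,2.5],2,1],
  [[0,0,2.5],2,1],
  [[0,0,2],2,1],
  [[0,-0.5,1.5],2,1],
  [[-0.3,-1,1],2,1],
  [[-0.5,-1.5,0.5],2,1],
])

```text
time: 19.35
position: [0.6058, 0.298, 0.2305]
tool_rot: [1.0, -0.006, 0.024, 0.001]
ft_force: [0.1, -0.9, -4.6]
grip_width: 0.0119
```

Request:
carry_out([
  [[-0.7,-2.2,0],2,1],
  [[-0.8,-2.6,0],2,1],
  [[-0.8,-2.8,0],2,1],
  [[-0.8,-2.8,0],1,1],
  [[-0.8,-2.8,0],0,1],
  [[-0.8,-2.8,0],0,1],
  [[-0.8,-2.8,0],0,1],
  [[-0.8,-2.8,0],0,1],
  [[-0.8,-2.8,0],0,1],
  [[-0.8,-2.5,0],0,1],
])

```text
time: 20.35
position: [0.5164, 0.0219, 0.2355]
tool_rot: [0.998, 0.061, 0.021, -0.002]
ft_force: [0.8, -0.4, -3.5]
grip_width: 0.0123
```

```bash
python3 - <<'E'
from h import *
c=shot('side');s=cv2.cvtColor(c['pixels'],4)
print('mat',onz(c,284.5,170,.003), robot.get_obs()['position'])
cv2.imwrite('pics/p2.png',s)
E
```

```text
mat [0.60088347 0.24110346 0.003     ] [0.51499367 0.01844334 0.23535457]
```

Request:
carry_out([
  [[0,-1.5,-0.3],0,1],
  [[0,-1.5,-0.3],0,1],
  [[0,-1,-0.3],0,1],
  [[0,-0.4,0],0,1],
  [[0,0,0],0,1],
])

```text
time: 20.9
position: [0.5115, -0.0276, 0.2276]
tool_rot: [0.998, 0.058, 0.018, -0.002]
ft_force: [0.7, 0.1, -4.1]
grip_width: 0.0116
```

Request:
carry_out([
  [[0,0,0],0,1],
  [[0,0,0],0,1],
  [[0,0,0],0,1],
  [[0,0,0],0,1],
], squeeze=35)

```text
time: 21.3
position: [0.5114, -0.0254, 0.2279]
tool_rot: [0.998, 0.059, 0.018, -0.002]
ft_force: [-0.4, 0.3, -4.5]
grip_width: 0.0119
```

Request:
carry_out([
  [[0,0,0],0,1],
  [[0,0,0],0,1],
  [[0,0,0],0,1],
  [[0,0,0],0,1],
], squeeze=22)

```text
time: 21.7
position: [0.5114, -0.0248, 0.2279]
tool_rot: [0.998, 0.06, 0.018, -0.002]
ft_force: [-0.0, -0.3, -4.8]
grip_width: 0.0121
```

```bash
python3 - <<'E'
from h import *
o=robot.get_obs();print(o['position'],o['ft_force'],o['moment'],o['grip_width'])
c=shot('side');s=cv2.cvtColor(c['pixels'],4)
cv2.imwrite('pics/p3.png',cv2.convertScaleAbs(cv2.resize(s[110:290,220:380],None,fx=3.3,fy=3.3,interpolation=2),alpha=1.8))
E
```

```text
[ 0.51142615 -0.02475462  0.22794018] [-0.01220721 -0.34171792 -4.77677522] [0.29736858 0.10356846 0.06642378] 0.012099183530935797
```

View pics/p3.png

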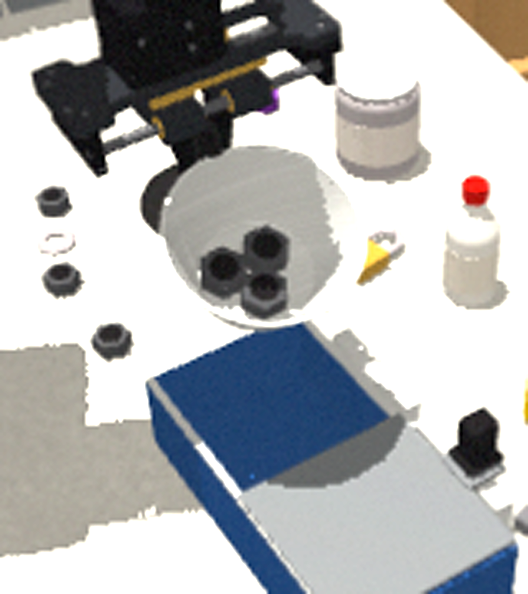

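Request:
carry_out([
  [[0,0,0],0,1],
  [[0,0,0],0,1],
  [[0,0,0],0,1],
], squeeze=17)

```text
time: 22.05
position: [0.5115, -0.0251, 0.228]
tool_rot: [0.998, 0.06, 0.018, -0.002]
ft_force: [0.3, 0.0, -4.6]
grip_width: 0.0118
```

```bash
python3 -c "
from h import *
o=robot.get_obs();print(o['position'],o['ft_force'],o['moment'],o['grip_width'])"
```

```text
[ 0.51152462 -0.02507708  0.22797478] [ 2.79349313e-01  3.18779820e-03 -4.63426878e+00] [0.20209715 0.09961055 0.02379851] 0.011767989968972678
```

Request:
carry_out([
  [[0,0,0],0,1],
  [[0,0,0],0,1],
  [[0,0,0],0,1],
], squeeze=13)

```text
time: 22.35
position: [0.5115, -0.0252, 0.2279]
tool_rot: [0.998, 0.06, 0.018, -0.002]
ft_force: [-0.9, 0.4, -4.4]
grip_width: 0.0121
```

```bash
python3 -c "
from h import *
o=robot.get_obs();print(o['position'],o['ft_force'],o['moment'],o['grip_width'])"
```

```text
[ 0.51148975 -0.02518637  0.22794382] [-0.88629757  0.4451589  -4.43667761] [ 0.09968258  0.0968233  -0.0090022 ] 0.012137512809875455
```

Request:
carry_out([
  [[0,0,0],0,1],
  [[0,0,0],0,1],
  [[0,0,0],0,1],
], squeeze=10)

```text
time: 22.65
position: [0.5116, -0.0253, 0.228]
tool_rot: [0.998, 0.06, 0.018, -0.001]
ft_force: [0.5, 0.7, -4.9]
grip_width: 0.012
```

```bash
python3 -c "
from h import *
o=robot.get_obs();print(o['position'],o['ft_force'],o['moment'],o['grip_width'])"
```

```text
[ 0.51158971 -0.02534152  0.22799578] [ 0.45725146  0.71388586 -4.93854241] [ 0.0109316   0.02576918 -0.02358758] 0.011974720841880476
```

Request:
carry_out([
  [[0,0,0],0,1],
  [[0,0,0],0,1],
  [[0,0,0],0,1],
  [[0,0,0],0,1],
], squeeze=5)

```text
time: 23.05
position: [0.5117, -0.0254, 0.2281]
tool_rot: [0.998, 0.06, 0.018, -0.001]
ft_force: [0.0, 1.0, -4.2]
grip_width: 0.0121
```

```bash
python3 - <<'E'
from h import *
o=robot.get_obs();print(o['position'],o['ft_force'],o['moment'],o['grip_width'])
c=shot('side');s=cv2.cvtColor(c['pixels'],4)
cv2.imwrite('pics/p4.png',cv2.convertScaleAbs(cv2.resize(s[110:290,220:380],None,fx=3.3,fy=3.3,interpolation=2),alpha=1.8))
E
```

```text
[ 0.5116962  -0.02542762  0.2280748 ] [ 0.03566183  0.97869505 -4.19896305] [0.13363869 0.01586055 0.03697699] 0.012141932940409553
```

View pics/p4.png

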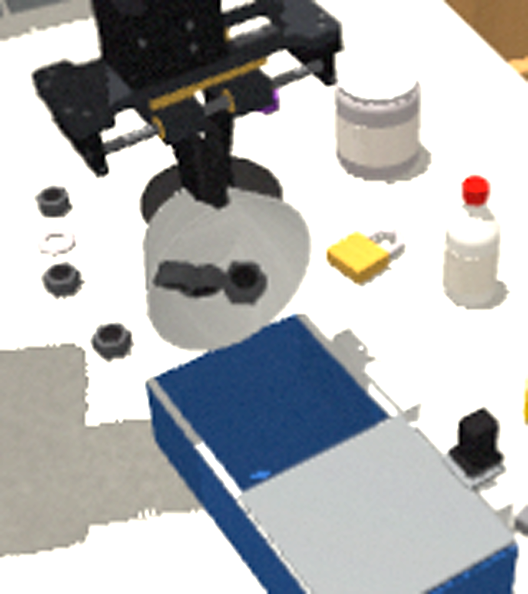

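Request:
carry_out([
  [[0,0,0],0,1],
  [[0,0,0],0,1],
  [[0,0,0],0,1],
  [[0,0,0],0,1],
  [[0,0,0],0,1],
], squeeze=3)

```text
time: 23.6
position: [0.5129, -0.0261, 0.2293]
tool_rot: [0.998, 0.06, 0.02, -0.0]
ft_force: [-0.3, 0.0, -1.9]
grip_width: 0.0119
```

```bash
python3 - <<'E'
from h import *
o=robot.get_obs();print(o['position'],o['ft_force'],o['moment'],o['grip_width'])
c=shot('side');s=c['pixels'].astype(int)
g=s[150:225,255:320]
# pan wall greyish vs bright table; nuts dark within
d=(g.max(2)<50);print('dark rows/cols',[ (r+150,''.join('#' if x else '.' for x in d[r])) for r in range(20,64,2)])
# candidate projections at tilt th of lip, nut region
yaw=np.radians(7.8);by=np.array([-np.sin(yaw),np.cos(yaw),0])
G=o['position']+np.array([0,0,.027])
for th in(50,60,70,80,90):
    t=np.radians(th); f=lambda X,Z:G+(X*np.cos(t)-Z*np.sin(t))*by+np.array([0,0,X*np.sin(t)+Z*np.cos(t)])
    print(th,'lip',f(-158,0)[2] if 0 else proj(c,f(-.158,.032)).round(),f(-.158,.032).round(3),'top rim',proj(c,f(-.022,.032)).round(),'nut',proj(c,f(-.12,-.01)).round())
E
```

```text
[ 0.51294606 -0.02611861  0.22925609] [-0.34221625  0.02188136 -1.94019323] [-0.0857281   0.06823564  0.01822669] 0.011922852073440834
dark rows/cols [(170, '........##########################################...............'), (172, '........##########################################...............'), (174, '........############################.............................'), (176, '.........###############.....######..............................'), (178, '...........##########............................................'), (180, '.............######..............................................'), (182, '.................................................................'), (184, '.................................................................'), (186, '.................................................................'), (188, '.................................................................'), (190, '.................................................................'), (192, '.................................................................'), (194, '..............................
[... 412 characters left out ...]
...'), (206, '.................................................................'), (208, '.................................................................'), (210, '##...............................................................'), (212, '#..#.............................................................')]
50 lip [313. 223.] [ 0.53  -0.151  0.156] top rim [290. 166.] nut [300. 208.]
60 lip [308. 225.] [ 0.527 -0.132  0.135] top rim [290. 169.] nut [296. 207.]
70 lip [304. 224.] [ 0.524 -0.109  0.119] top rim [290. 171.] nut [292. 204.]
80 lip [299. 221.] [ 0.521 -0.085  0.106] top rim [290. 172.] nut [288. 201.]
90 lip [293. 217.] [ 0.517 -0.058  0.098] top rim [289. 174.] nut [284. 196.]
```

Request:
carry_out([
  [[0.5,1,0.5],0,1],
  [[0.9,1.8,0],0,1],
  [[1,2.1,0],0,1],
  [[1,2.1,0],0,1],
  [[1,2.1,0],0,1],
  [[1,2.1,0],0,1],
  [[1,2.1,0],0,1],
  [[1,2.1,0],0,1],
  [[1,2,0],0,1],
  [[0.9,1.5,0],0,1],
], squeeze=15)

```text
time: 24.65
position: [0.6112, 0.1761, 0.2381]
tool_rot: [0.998, 0.058, 0.022, -0.002]
ft_force: [0.0, -0.6, -2.8]
grip_width: 0.0123
```

Request:
carry_out([
  [[0,0.5,-1],0,1],
  [[0,0,-1.5],0,1],
  [[0,0,-2],0,1],
  [[0,0,-2],0,1],
  [[0,0,-1.2],0,1],
  [[0,0,0],0,1],
  [[0,0,0],0,1],
])

```text
time: 25.35
position: [0.6093, 0.1859, 0.1567]
tool_rot: [0.998, 0.06, 0.022, -0.002]
ft_force: [-0.6, 0.3, -2.0]
grip_width: 0.0121
```

```bash
python3 - <<'E'
from h import *
o=robot.get_obs();print(o['position'],o['tool_rot'],o['ft_force'],o['moment'],o['grip_width'])
c=shot('side');s=cv2.cvtColor(c['pixels'],4)
t=cv2.cvtColor(shot('top')['pixels'],4)
a=cv2.convertScaleAbs(cv2.resize(s[100:300,220:380],None,fx=2.5,fy=2.5,interpolation=2),alpha=1.8)
b=cv2.convertScaleAbs(cv2.resize(t[180:290,310:510],None,fx=2,fy=2,interpolation=2),alpha=1.8)
A=np.zeros((500,800,3),'uint8');A[:,:400]=a;A[:220,400:]=b;cv2.imwrite('pics/p5.png',A)
E
```

```text
[0.60931576 0.18594861 0.15666524] [ 0.99793697  0.06043945  0.02153668 -0.00224687] [-0.59148011  0.30094123 -2.00348068] [-0.08573265  0.11763769  0.02375953] 0.012100155079674978
```

View pics/p5.png

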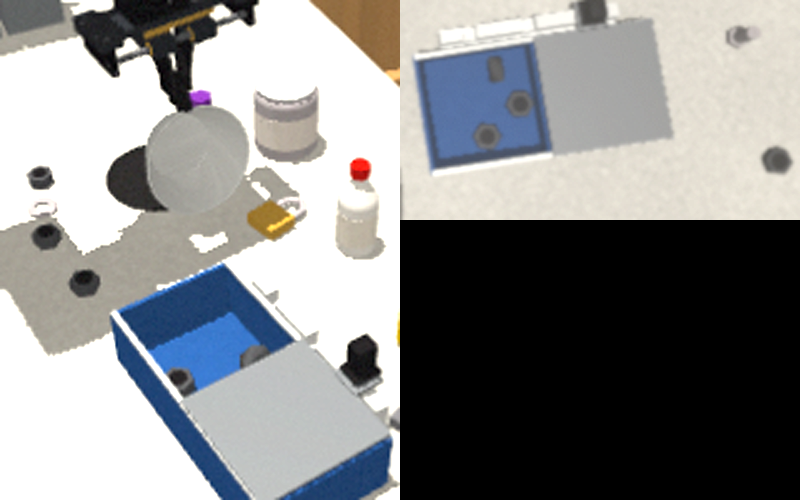

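Request:
carry_out([
  [[0,-0.6,0],0,1],
  [[0,-0.6,0],0,1],
  [[0,-0.6,0],0,1],
  [[0,0,0],0,1],
  [[0,0,0],0,1],
  [[0,0,0],0,1],
  [[0,0,0],0,1],
  [[0,0,0],0,1],
  [[0,0,0],0,1],
], squeeze=4)

```text
time: 26.35
position: [0.6119, 0.166, 0.1609]
tool_rot: [0.998, 0.06, 0.025, -0.002]
ft_force: [0.8, -0.1, -2.9]
grip_width: 0.0119
```

Request:
carry_out([
  [[0,0,-0.8],0,1],
  [[0,0,-0.6],0,1],
], squeeze=7)

```text
time: 26.55
position: [0.6125, 0.1664, 0.1469]
tool_rot: [0.998, 0.06, 0.027, -0.002]
ft_force: [-0.2, -0.6, -2.2]
grip_width: 0.0121
```

Request:
carry_out([
  [[0,0,-0.4],0,1],
])

```text
time: 26.65
position: [0.6121, 0.1664, 0.1419]
tool_rot: [0.998, 0.06, 0.026, -0.002]
ft_force: [0.3, 0.0, -2.6]
grip_width: 0.0122
```

Request:
carry_out([
  [[0,0,-0.4],0,1],
])

```text
time: 26.75
position: [0.6119, 0.1664, 0.1371]
tool_rot: [0.998, 0.06, 0.026, -0.002]
ft_force: [0.3, 0.2, -2.6]
grip_width: 0.0117
```

Request:
carry_out([
  [[0,0,-0.4],0,1],
])

```text
time: 26.85
position: [0.6129, 0.1673, 0.1337]
tool_rot: [0.998, 0.06, 0.027, -0.003]
ft_force: [-1.2, 3.1, 7.6]
grip_width: 0.0119
```

Request:
carry_out([
  [[-0.1,0.9,-0.3],0,1],
  [[-0.1,0.9,-0.3],0,1],
  [[-0.1,0.9,-0.3],0,1],
  [[-0.1,1,-0.5],0,1],
  [[-0.2,1.1,-0.6],0,1],
  [[-0.1,1.1,-0.6],0,1],
])

```text
time: 27.45
position: [0.6088, 0.2315, 0.1114]
tool_rot: [0.998, 0.059, 0.031, -0.004]
ft_force: [-1.4, 1.6, 3.7]
grip_width: 0.0124
```

```bash
cat > st.py <<'E'
from h import *
import sys
o=robot.get_obs();print(*[np.round(o[k],4) for k in('position','ft_force','moment','grip_width')])
def hand(fn):
    c=shot('side',fn);g=c['pixels'].astype(int)
    return c,g
E
python3 - <<'E'
from st import *
c,g=hand('q1.png')
# pan bright pixels mask: metallic lighter? print coarse brightness map of region
r=g[100:190,245:325].max(2)
for row in r[::3]: print(''.join('#' if v<50 else '+' if v<95 else '.' if v<130 else ' ' for v in row))
E
```

```text
[0.6088 0.2315 0.1114] [-1.4183  1.6315  3.6576] [-0.0191  0.3896 -0.0263] 0.0124
              .############################++#####################++.           
+++            +#############################++.     .+###########+###+         
+++++          .#############################+++++#####################.        
+++++++         +######################################+   ##########+          
++.++++##.. ++##################################+++++        .##+####+          
+########################################+++++########+++#+#+.    ###+          
 .###############################+++++ +####+##########+                        
   +########################++++######++######+#######+.                        
     +##############     +##+##################.                                
      .##########      ...++##+########+######+                                 
         .########+####+.      +######+ +#####+                                 
           .######               #############.                                 
              .###+               ############
[... 707 characters left out ...]
#######+++++....................................+..+++. 
                   +###########+.++++.+..................................+.+++++
                  ##############.+++.........................+.++..........+++++
                 .###############.+++.++..+....+...........+..+++.++..+..... ...
                  ################.+++++++++.+............+++++.+++..++..+.     
                    +##############++++++++.+++++.....+++++++++++.++++.++++++. .
                        ##############+++++  ++++......++++++++++++..++++++++++.
                  ++.+++++++.+++++++##++++.+++.        +++++++++...+++++++.     
+++              +++++++++++++++++++++++.+.+++++..+++++....++++++++++++.  ..
```

Request:
carry_out([
  [[-0.2,1,-0.5],0,1],
  [[-0.2,1,-0.5],0,1],
  [[-0.2,1,-0.5],0,1],
  [[-0.2,0.8,-0.4],0,1],
  [[-0.2,0.8,-0.6],0,1],
  [[-0.2,0.8,-0.7],0,1],
])

```text
time: 28.1
position: [0.5961, 0.291, 0.0754]
tool_rot: [0.998, 0.061, 0.032, -0.004]
ft_force: [0.5, -0.2, -0.7]
grip_width: 0.012
```

Request:
carry_out([
  [[-0.1,0.7,-0.7],0,1],
  [[-0.1,0.7,-0.8],0,1],
  [[-0.1,0.6,-0.8],0,1],
  [[-0.1,0.5,-0.8],0,1],
])

```text
time: 28.5
position: [0.5916, 0.3181, 0.0411]
tool_rot: [0.998, 0.061, 0.032, -0.004]
ft_force: [0.8, -0.3, -0.3]
grip_width: 0.0119
```

```bash
python3 - <<'E'
from st import *
c,g=hand('q2.png')
r=g[100:190,245:325].max(2)
for row in r[10::3]: print(''.join('#' if v<50 else '+' if v<95 else '.' if v<130 else ' ' for v in row))
E
```

```text
[0.5916 0.3181 0.0411] [ 0.7772 -0.2698 -0.2769] [-0.2922 -0.1033  0.0597] 0.0119
+++##########################+#######++#############+.                          
++++###########################.    ..+###############+                         
    +##################################################.                        
    +#################################+.      +######+                          
##############################+++++###+  ..++++#.+####.                         
#######################++++##############.                                      
###############++++++###+ +####+#########                                       
########    .#############++######+                                             
#####+.     ..+##+########+######                                               
#####+++###+.     ++######+######                  ........                  .+.
.#####               ############                  ++....+++                .+..
   +##.              .##########+...++++.+.+..+....++++++++.                 +++
                      +###+++++++++++++..++...
[... 466 characters left out ...]
++++++++++++++++++++..+......     +..                 
       .+++++++++++####+++++++..     .+++++.++.+.++++.  .+###+++.               
        ++++++++++########++.          +++++....   .++++#####+++++.             
   .++++++++++++++###########++++++++++++++++++++++++++#####++++++.             
    .++++++++++++++############+++++++++++++++++++++######++++++++.             
+++.+++++++++++++++++#################++++++###########+++++++++.               
++++++++++++++++++++++++++######################++++++++++++..                  
++++++++++++++++++++++++.++++++++.++++++++++++++++++++...                       
++++++++++++++++++++++++++++.                                             .+..
```

Request:
carry_out([
  [[-0.1,0.5,-0.8],0,1],
  [[-0.1,0.4,-0.8],0,1],
  [[0,0.3,-0.8],0,1],
])

```text
time: 28.85
position: [0.5899, 0.3322, 0.0153]
tool_rot: [0.998, 0.061, 0.032, -0.005]
ft_force: [-0.5, 1.5, 2.3]
grip_width: 0.0121
```

Request:
carry_out([
  [[0,0.2,-0.6],0,1],
])

```text
time: 28.95
position: [0.5899, 0.3348, 0.009]
tool_rot: [0.998, 0.06, 0.033, -0.005]
ft_force: [-0.9, 0.7, 1.8]
grip_width: 0.0119
```

Request:
carry_out([
  [[0,0.1,-0.4],0,1],
])

```text
time: 29.05
position: [0.5899, 0.3363, 0.0046]
tool_rot: [0.998, 0.061, 0.033, -0.005]
ft_force: [0.2, -0.5, 6.9]
grip_width: 0.0117
```

Request:
carry_out([
  [[0,0,-0.3],0,1],
])

```text
time: 29.15
position: [0.5901, 0.3365, 0.002]
tool_rot: [0.998, 0.061, 0.033, -0.005]
ft_force: [-1.6, -0.2, 8.0]
grip_width: 0.0122
```

```bash
python3 - <<'E'
from st import *
c,g=hand('q3.png')
r=g[100:190,245:325].max(2)
for row in r[10::3]: print(''.join('#' if v<50 else '+' if v<95 else '.' if v<130 else ' ' for v in row))
E
```

```text
[0.5901 0.3365 0.002 ] [-1.5741 -0.1737  7.9698] [-0.2055  0.2273 -0.022 ] 0.0122
#########+++++++++++++++#####+                                                  
############################        +######++.                                  
 +##########################     .+#############+                               
  +###############################+   +############+                            
  .+#########################+   .+++################                           
   .#####################################++##########                           
  .+###############################++.       +######                            
###########################++++#######+++###..  .###.                           
####################+++. ####+#########                                         
##############++++######+#####+######.             ........                  .+.
#######     .##+################                   ++....+++                .+..
####    ..++###++#######. #####+     ..........++++++. .+++.                 +++
########+          +#######++.................
[... 466 characters left out ...]
+++++++++++++++++++++++++++######+.                   
     .+++++++++++++#####+++++++++++++++++++++++++++#########+.                  
 .++++++++++++++++########++++++++++++++++++++###############.                  
++++++++++++++++++#############+++#+########################.                   
+++++++++++++++++++#######################################.                     
+++++++++++++++++++++#################################+.                        
++++++++++++++++++++++++++#####################++.                              
++++++++++++++++++++++++++.  +.                                                 
+++++++++++++++++++++++++.                                                .+..
```

Request:
carry_out([
  [[0,0,0],0,0.5],
  [[0,0,0],0,0.4],
  [[0,0,0],0,0.3],
  [[0,0,0],0,0.2],
  [[0,0,0],0,0],
  [[0,0,0],0,0],
  [[0,0,0],0,0],
  [[0,0,0],0,0],
  [[0,0,1],0,0],
  [[0,0,2],0,0],
])

```text
time: 30.2
position: [0.586, 0.3341, 0.0282]
tool_rot: [0.998, 0.06, 0.027, -0.003]
ft_force: [0.5, -0.5, -0.1]
grip_width: 0.0828
```

Request:
carry_out([
  [[0,0,3],0,0],
  [[0,0,4],0,0],
  [[-1,-4,4],0,0],
  [[-1,-4,2],0,0],
  [[-1,-4,0],0,0],
  [[-1,-4,0],0,0],
  [[-1,-4.5,0],0,0],
  [[-1,-4.5,0],0,0],
  [[-1,-4.5,0],0,0],
  [[-1,-4.5,0],0,0],
])

```text
time: 31.2
position: [0.5101, -0.004, 0.1708]
tool_rot: [0.997, 0.066, 0.041, -0.004]
ft_force: [0.1, -0.6, 0.1]
grip_width: 0.0874
```

Request:
carry_out([
  [[0,-4.5,0],0,0.4],
  [[0,-4.5,0],0,0.4],
  [[0,-4.5,0],0,0.4],
  [[0,-4.5,0],0,0.4],
  [[0,-4.5,0],0,0.4],
  [[0,-4.5,0],0,0.4],
  [[0,-4.5,0],0,0.4],
  [[0,0,0],0,0.4],
])

```text
time: 32.0
position: [0.5077, -0.3396, 0.1797]
tool_rot: [0.997, 0.063, 0.047, 0.002]
ft_force: [0.0, 0.2, 0.1]
grip_width: 0.0522
```

```bash
python3 - <<'E'
from st import *
c=shot('top','t5.png');g=c['pixels'].astype(int)
m=((g.max(2)<50)).astype('uint8')
n,l,s,ct=cv2.connectedComponentsWithStats(m)
for i in range(1,n):
    x,y,w,h,a=s[i]
    if 25<a<900 and 140<x<530 and 130<y<320: print((x,y,w,h,a),ct[i].round(1),onz(c,*ct[i],.012)[:2].round(3))
# pan rim: bright/gray region; use HoughCircles
b=cv2.cvtColor(c['pixels'],7)[150:260,150:270]
H=cv2.HoughCircles(cv2.resize(b,None,fx=4,fy=4),cv2.HOUGH_GRADIENT,1,200,param1=80,param2=20,minRadius=95,maxRadius=125)
if H is not None:
  for u,v,r in H[0]: print('pan',150+u/4,150+v/4,r/4,onz(c,150+u/4,150+v/4,.063).round(3))
for row in b[20:90:2]: print(''.join('#' if v<40 else '+' if v<80 else '.' if v<110 else ' ' for v in row[:100]))
E
```

```text
[ 0.5077 -0.3396  0.1797] [0.0011 0.1547 0.0859] [-0.0634  0.0653 -0.0235] 0.0522
(np.int32(400), np.int32(179), np.int32(13), np.int32(13), np.int32(143)) [405.9 185.1] [ 0.64  -0.225]
(np.int32(172), np.int32(205), np.int32(15), np.int32(7), np.int32(66)) [179.2 208.2] [0.59  0.334]
(np.int32(207), np.int32(215), np.int32(34), np.int32(17), np.int32(47)) [224.5 226.8] [0.543 0.221]
(np.int32(363), np.int32(228), np.int32(28), np.int32(29), np.int32(326)) [376.2 242.3] [ 0.501 -0.149]
(np.int32(423), np.int32(232), np.int32(22), np.int32(19), np.int32(189)) [435.7 242.8] [ 0.498 -0.293]
(np.int32(348), np.int32(242), np.int32(17), np.int32(17), np.int32(161)) [355.  249.4] [ 0.484 -0.098]
(np.int32(188), np.int32(260), np.int32(6), np.int32(7), np.int32(31)) [190.3 262.9] [0.456 0.304]
pan 215.125 203.375 29.4 [0.596 0.231 0.063]
                 ..                                                                                 
                                                                           ...                      
                                                       
[... 2483 characters left out ...]
                               ..+......++++++++++++++++++++++......+++++..            
     .             .                         ..+++........+++++++++++........+++++++.               
                                               ...+++++.................+++++++++..                 
                                                   ..+++++++++++++++++++++++++..                    
                                                       ...++++++++++++++....                        
                                                               ...                                  
                                                                                                    
   ...
```

Request:
carry_out([
  [[-4,2.6,0],0,0.4],
  [[-4,2.6,0],0,0.4],
  [[-4,2.6,0],0,0.4],
  [[0,0,0],0,0.4],
  [[0,0,0],0,0.4],
])

```text
time: 32.55
position: [0.381, -0.2482, 0.1798]
tool_rot: [0.997, 0.065, 0.045, -0.003]
ft_force: [-0.2, -0.5, 0.6]
grip_width: 0.0525
```

```bash
cat > nuts.py <<'E'
from st import *
print(o['tool_rot'].round(3))
c=shot('top','t_%d.png'%int(o['time']*10));g=c['pixels'].astype(int);sat=g.max(2)-g.min(2)
m=((g.max(2)<62)).astype('uint8')
n,l,s,ct=cv2.connectedComponentsWithStats(m)
for i in range(1,n):
    x,y,w,h,a=s[i]
    if 60<a<200 and 9<w<19 and 9<h<19 and 140<x<560 and 100<y<340:
        p=onz(c,*ct[i],.012); print((x,y,w,h,a),ct[i].round(1),p[:2].round(3))
E
python3 nuts.py
```

```text
[ 0.381  -0.2482  0.1798] [-0.1834 -0.4956  0.5803] [-0.1783  0.0923  0.0217] 0.0525
[ 0.997  0.065  0.045 -0.003]
(np.int32(399), np.int32(176), np.int32(14), np.int32(17), np.int32(178)) [405.7 185.2] [ 0.639 -0.225]
(np.int32(491), np.int32(254), np.int32(14), np.int32(12), np.int32(126)) [497.7 259.6] [ 0.456 -0.441]
(np.int32(186), np.int32(257), np.int32(13), np.int32(12), np.int32(113)) [192.  262.3] [0.457 0.3  ]
(np.int32(272), np.int32(259), np.int32(11), np.int32(12), np.int32(96)) [277.  264.4] [0.45  0.092]
(np.int32(233), np.int32(266), np.int32(12), np.int32(12), np.int32(104)) [238.2 272. ] [0.433 0.186]
```

Request:
carry_out([
  [[1.5,-3.9,-2],0,0.4],
  [[1.5,-3.9,-2],0,0.4],
  [[1.5,-3.9,-2],0,0.4],
  [[1.5,-3.9,-2],0,0.4],
  [[1.2,-3,-1],0,0.4],
  [[0,0,-1],0,0.4],
  [[0,0,0],0,0.4],
], squeeze=25)

```text
time: 33.3
position: [0.4636, -0.4423, 0.0771]
tool_rot: [0.996, 0.07, 0.048, 0.0]
ft_force: [0.3, 0.3, 0.1]
grip_width: 0.0522
```

Request:
carry_out([
  [[-0.5,0.1,-1.5],0,0.4],
  [[0,0,-1.5],0,0.4],
  [[0,0,-1.5],0,0.4],
  [[0,0,-1.2],0,0.4],
  [[0,0,0],0,0.4],
])

```text
time: 33.8
position: [0.4608, -0.4385, 0.0187]
tool_rot: [0.996, 0.072, 0.048, 0.0]
ft_force: [-0.2, 1.0, -0.5]
grip_width: 0.0524
```

Request:
carry_out([
  [[0,0,-0.7],0,0.4],
])

```text
time: 33.9
position: [0.4615, -0.4389, 0.0121]
tool_rot: [0.996, 0.072, 0.049, 0.001]
ft_force: [-1.5, -0.4, -0.2]
grip_width: 0.0523
```

Request:
carry_out([
  [[0,0,-0.6],0,0.4],
])

```text
time: 34.0
position: [0.4615, -0.4388, 0.0058]
tool_rot: [0.996, 0.072, 0.049, 0.001]
ft_force: [0.2, 0.3, -0.0]
grip_width: 0.0523
```

Request:
carry_out([
  [[0,0,-0.3],0,0.4],
])

```text
time: 34.1
position: [0.4616, -0.4388, 0.0025]
tool_rot: [0.996, 0.072, 0.049, 0.001]
ft_force: [0.0, 0.6, 0.4]
grip_width: 0.0517
```

Request:
carry_out([
  [[-0.3,-0.2,-0.3],0,0.4],
  [[0,0,-0.3],0,0.4],
])

```text
time: 34.3
position: [0.4586, -0.4414, -0.0036]
tool_rot: [0.996, 0.072, 0.049, 0.002]
ft_force: [-0.3, -1.1, -0.5]
grip_width: 0.0522
```

Request:
carry_out([
  [[0,0,0],0,1],
  [[0,0,0],0,1],
  [[0,0,0],0,1],
  [[0,0,0],0,1],
  [[0,0,0],0,1],
  [[0,0,0],0,1],
  [[0,0,0],0,1],
])

```text
time: 35.0
position: [0.4585, -0.4418, -0.0033]
tool_rot: [0.996, 0.072, 0.049, 0.002]
ft_force: [0.3, -0.4, -0.4]
grip_width: 0.0316
```

Request:
carry_out([
  [[0,0,0],0,1],
  [[0,0,1],0,1],
  [[0,0,3],0,1],
  [[0,0,4],0,1],
  [[0,1,4],0,1],
  [[0.6,3,3],0,1],
  [[0.6,4,0],0,1],
  [[0.6,4,0],0,1],
  [[0.6,4,0],0,1],
  [[0.6,4,0],0,1],
])

```text
time: 36.0
position: [0.4895, -0.2432, 0.1592]
tool_rot: [0.996, 0.067, 0.054, 0.008]
ft_force: [0.7, 0.2, -1.1]
grip_width: 0.0313
```

Request:
carry_out([
  [[0.6,4,0],0,1],
  [[0.6,4,0],0,1],
  [[0.6,4,0],0,1],
  [[0.6,4,0],0,1],
  [[0.6,3,0],0,1],
  [[0,0,0],0,1],
])

```text
time: 36.6
position: [0.5191, -0.0409, 0.1648]
tool_rot: [0.996, 0.069, 0.057, 0.009]
ft_force: [-0.6, -0.4, -0.6]
grip_width: 0.0318
```

Request:
carry_out([
  [[0,-1.2,-2],0,1],
  [[0,0,-3],0,1],
  [[0,0,-3],0,1],
  [[0,0,-2],0,1],
  [[0,0,-1.5],0,1],
  [[0,0,0],0,1],
])

```text
time: 37.2
position: [0.5227, -0.0563, 0.0517]
tool_rot: [0.996, 0.07, 0.062, 0.012]
ft_force: [0.2, 0.7, -1.4]
grip_width: 0.0315
```

Request:
carry_out([
  [[-0.3,0,-1.2],0,1],
  [[-0.2,0,-1],0,1],
  [[0,0,0],0,0.45],
  [[0,0,0],0,0.45],
  [[0,0,0],0,0.45],
  [[0,0,0],0,0.45],
])

```text
time: 37.8
position: [0.5214, -0.0597, 0.0336]
tool_rot: [0.995, 0.069, 0.067, 0.014]
ft_force: [0.4, 0.1, -0.2]
grip_width: 0.0469
```

Request:
carry_out([
  [[0,0,2],0,0.45],
  [[0,0,4],0,0.45],
  [[0,0,4],-8,0.45],
  [[0,0,3],-8,0.45],
  [[0,0,0],-8,0.45],
  [[0,0,0],-8,0.45],
  [[0,0,0],-8,0.45],
  [[0,0,0],-8,0.45],
  [[0,0,0],-8,0.45],
  [[0,0,0],-8,0.45],
])

```text
time: 38.8
position: [0.522, -0.0595, 0.1757]
tool_rot: [0.869, -0.489, 0.055, 0.048]
ft_force: [0.6, 0.7, -0.5]
grip_width: 0.0478
```

Request:
carry_out([
  [[0,0,0],-8,0.45],
  [[0,0,0],-8,0.45],
  [[0,0,0],-8,0.45],
  [[0,0,0],-8,0.45],
  [[0,0,0],-8,0.45],
  [[0,0,0],-8,0.45],
  [[0,0,0],-8,0.45],
  [[0,0,0],-8,0.45],
  [[0,0,0],-8,0.45],
])

```text
time: 39.7
position: [0.5219, -0.0572, 0.1801]
tool_rot: [-0.393, 0.917, -0.018, -0.071]
ft_force: [0.7, -0.0, -0.4]
grip_width: 0.0479
```

```bash
python3 - <<'E'
from st import *
print(o['tool_rot'],o['q'].round(2), Rt.from_quat(o['tool_rot']).as_matrix()[:,2].round(3))
E
```

```text
[ 0.5219 -0.0572  0.1801] [ 0.6698 -0.0431 -0.3766] [ 0.0678  0.06   -0.022 ] 0.0479
[-0.3930348   0.91658728 -0.01755963 -0.07129562] [-0.25  0.49  1.64 -0.13  1.11  2.14] [-0.117 -0.088 -0.989]
```

Request:
carry_out([
  [[-1.5,3.5,0],0,0.4],
  [[-1.5,3.5,0],0,0.4],
  [[-1.5,3.5,0],0,0.4],
  [[-1.5,3.5,0],0,0.4],
  [[0,0,4],0,0.4],
  [[0,0,4],0,0.4],
  [[0,0,0],0,0.4],
])

```text
time: 40.4
position: [0.4594, 0.0872, 0.2641]
tool_rot: [-0.391, 0.918, -0.018, -0.07]
ft_force: [0.3, 0.2, -0.2]
grip_width: 0.0526
```

Request:
carry_out([
  [[0,0,-4],0,0.4],
  [[0,0,-4],0,0.4],
  [[0,0,-4],0,0.4],
  [[0,0,0],0,0.4],
  [[0,0,0],0,0.4],
])

```text
time: 40.9
position: [0.4614, 0.0877, 0.1447]
tool_rot: [-0.392, 0.918, -0.021, -0.064]
ft_force: [0.6, 0.5, 0.4]
grip_width: 0.0523
```

Request:
carry_out([
  [[0,0,4],0,0.4],
  [[0,0,4],0,0.4],
  [[0,0,4],0,0.4],
  [[0,0,0],0,0.4],
  [[0,0,0],0,0.4],
])

```text
time: 41.4
position: [0.4626, 0.0875, 0.2764]
tool_rot: [-0.391, 0.918, -0.023, -0.059]
ft_force: [-0.6, 0.3, 0.1]
grip_width: 0.052
```

Request:
carry_out([
  [[0,0,-4],0,0.4],
  [[0,0,4],0,0.4],
  [[0,0,-4],0,0.4],
  [[0,0,4],0,0.4],
  [[0,0,-4],0,0.4],
  [[0,0,4],0,0.4],
  [[0,0,0],0,0.4],
])

```text
time: 42.1
position: [0.4467, 0.0872, 0.2588]
tool_rot: [-0.392, 0.915, -0.006, -0.097]
ft_force: [1.6, -0.4, 0.6]
grip_width: 0.0521
```

Request:
carry_out([
  [[0,0,0],0,0.4],
  [[0,0,0],0,0.4],
  [[0,0,0],0,0.4],
  [[0,0,0],0,0.4],
  [[0,0,0],0,0.4],
  [[0,0,0],0,0.4],
  [[0,0,0],0,0.4],
  [[0,0,0],0,0.4],
])

```text
time: 42.9
position: [0.4467, 0.0872, 0.2612]
tool_rot: [-0.392, 0.915, -0.008, -0.095]
ft_force: [-0.6, -0.1, -0.9]
grip_width: 0.052
```

Request:
carry_out([
  [[0,0,0],8.4,0.4],
  [[0,0,0],8.4,0.4],
  [[0,0,0],8.4,0.4],
  [[0,0,0],8.4,0.4],
  [[0,0,0],8.4,0.4],
  [[0,0,0],8.4,0.4],
  [[0,0,0],8.4,0.4],
  [[0,0,0],8.4,0.4],
  [[0,0,0],8.4,0.4],
  [[0,0,0],8.4,0.4],
])

```text
time: 43.9
position: [0.4478, 0.0873, 0.2611]
tool_rot: [0.911, -0.402, 0.07, 0.064]
ft_force: [-0.6, 0.3, 0.7]
grip_width: 0.0523
```

Request:
carry_out([
  [[0,0,0],8.4,0.4],
  [[0,0,0],8.4,0.4],
  [[0,0,0],8.4,0.4],
  [[0,0,0],8.4,0.4],
  [[0,0,0],8.4,0.4],
  [[0,0,0],8.4,0.4],
  [[0,0,0],8.4,0.4],
  [[0,0,0],8.4,0.4],
  [[0,0,0],0,0.4],
  [[0,0,0],0,0.4],
])

```text
time: 44.9
position: [0.446, 0.0876, 0.2615]
tool_rot: [0.979, 0.18, 0.094, 0.014]
ft_force: [0.2, 0.4, 0.0]
grip_width: 0.0522
```

Request:
carry_out([
  [[0,0,-4],0,0.4],
  [[0,0,4],0,0.4],
  [[0,0,-4],0,0.4],
  [[0,0,4],0,0.4],
  [[0,0,-4],0,0.4],
  [[0,0,4],0,0.4],
  [[0,0,-4],0,0.4],
  [[0,0,4],0,0.4],
  [[0,0,0],0,0.4],
])

```text
time: 45.8
position: [0.4361, 0.0898, 0.2416]
tool_rot: [0.985, 0.169, 0.038, 0.002]
ft_force: [0.5, 0.7, 0.3]
grip_width: 0.0522
```

```bash
python3 - <<'E'
from st import *
print(o['tool_rot'],o['q'].round(2), Rt.from_quat(o['tool_rot']).as_matrix()[:,2].round(3))
E
```

```text
[0.4361 0.0898 0.2416] [0.5123 0.7189 0.3412] [-0.0977 -0.0326  0.0024] 0.0522
[0.98494694 0.1685796  0.03817314 0.00180594] [-0.06  0.21  1.88  0.02  0.97 -0.41] [ 0.076  0.009 -0.997]
```

Works. Another round of shaking levels the tool.

Request:
carry_out([
  [[0,0,-4],0,0.4],
  [[0,0,4],0,0.4],
  [[0,0,-4],0,0.4],
  [[0,0,4],0,0.4],
  [[0,0,-4],0,0.4],
  [[0,0,4],0,0.4],
  [[0,0,0],0,0.4],
])

```text
time: 46.5
position: [0.4329, 0.0914, 0.2167]
tool_rot: [0.987, 0.159, -0.007, -0.006]
ft_force: [0.7, -0.4, 0.0]
grip_width: 0.0521
```

```bash
python3 nuts.py; python3 -c "
from st import *
print(Rt.from_quat(o['tool_rot']).as_matrix()[:,2].round(3))"
```

```text
[0.4329 0.0914 0.2167] [ 0.702  -0.3882  0.0339] [-0.1072 -0.0437 -0.0808] 0.0521
[ 0.987  0.159 -0.007 -0.006]
(np.int32(399), np.int32(178), np.int32(14), np.int32(15), np.int32(172)) [405.7 185.3] [ 0.639 -0.225]
(np.int32(333), np.int32(229), np.int32(14), np.int32(14), np.int32(129)) [339.2 235.7] [ 0.518 -0.06 ]
[0.4289 0.0913 0.2138] [-0.844  -0.1755 -1.591 ] [-0.08    0.0326  0.025 ] 0.0521
[-0.026  0.011 -1.   ]
```

Request:
carry_out([
  [[1,0,-2.5],0,0.4],
  [[1,0,-2.5],0,0.4],
  [[0.1,0,-2.5],0,0.4],
  [[0,0,-2.5],0,0.4],
  [[0,0,-2.5],0,0.4],
  [[0,0,-2.5],0,0.4],
  [[0,0,-1.5],0,0.4],
  [[0,0,-1],0,0.4],
  [[0,0,0],0,0.4],
])

```text
time: 47.45
position: [0.4534, 0.0933, 0.0354]
tool_rot: [0.988, 0.152, -0.007, -0.004]
ft_force: [-0.4, 0.3, 0.3]
grip_width: 0.0522
```

Request:
carry_out([
  [[-0.3,0,-1.5],0,0.4],
  [[0,0,-1],0,0.4],
  [[0,0,-0.7],0,0.4],
  [[0,0,-0.5],0,0.4],
])

```text
time: 47.85
position: [0.4537, 0.0936, 0.0002]
tool_rot: [0.988, 0.151, -0.002, -0.003]
ft_force: [-0.8, 0.3, -0.3]
grip_width: 0.0523
```

Request:
carry_out([
  [[0,0,0],0,1],
  [[0,0,0],0,1],
  [[0,0,0],0,1],
  [[0,0,0],0,1],
  [[0,0,0],0,1],
  [[0,0,0],0,1],
  [[0,0,0],0,1],
])

```text
time: 48.55
position: [0.4548, 0.0936, 0.0012]
tool_rot: [0.989, 0.151, -0.001, -0.003]
ft_force: [-0.6, -0.3, -0.9]
grip_width: 0.0322
```

Request:
carry_out([
  [[0,0,1],0,1],
  [[0,0,3],0,1],
  [[0,0,4],0,1],
  [[0.5,-1,4],0,1],
  [[1.5,-3,2],0,1],
  [[1.5,-3,0],0,1],
  [[1.5,-3,0],0,1],
  [[1.5,-3,0],0,1],
  [[1.5,-2,0],0,1],
  [[0.5,-0.5,0],0,1],
])

```text
time: 49.55
position: [0.5382, -0.0661, 0.1542]
tool_rot: [0.988, 0.153, -0.0, -0.001]
ft_force: [0.3, 0.3, -0.1]
grip_width: 0.0323
```

Request:
carry_out([
  [[0,0,0],0,1],
])

```text
time: 49.65
position: [0.5383, -0.0665, 0.1545]
tool_rot: [0.988, 0.152, -0.0, -0.002]
ft_force: [0.4, -0.9, -1.2]
grip_width: 0.0323
```

Lower to tip ≈ 45 mm (reading .037) and release, then rise and head for B.

Request:
carry_out([
  [[0,0,-2.5],0,1],
  [[0,0,-2.5],0,1],
  [[0,0,-2.5],0,1],
  [[0,0,-2],0,1],
  [[0,0,-1.2],0,1],
  [[0,0,-0.6],0,1],
  [[0,0,0],0,0.45],
  [[0,0,0],0,0.45],
  [[0,0,0],0,0.45],
  [[0,0,0],0,0.45],
])

```text
time: 50.65
position: [0.533, -0.0572, 0.0425]
tool_rot: [0.988, 0.156, -0.001, -0.003]
ft_force: [0.5, -0.0, -0.0]
grip_width: 0.0468
```

Request:
carry_out([
  [[0,0,2],0,0.45],
  [[0,0,4],0,0.45],
  [[0,0,4],0,0.45],
  [[-1.5,3,1],0,0.4],
  [[-1.5,4,0],-3,0.4],
  [[-1.5,4,0],-3,0.4],
  [[-1.5,4,0],-3,0.4],
  [[-1.5,4,0],-3,0.4],
  [[-1.5,3,0],-3,0.4],
  [[0,0,0],0,0.4],
])

```text
time: 51.65
position: [0.4456, 0.1661, 0.1652]
tool_rot: [1.0, 0.016, 0.01, 0.0]
ft_force: [0.6, 0.3, 0.6]
grip_width: 0.0525
```

```bash
python3 nuts.py
```

```text
[0.4456 0.1661 0.1652] [0.5796 0.3093 0.6112] [-0.1548  0.0035 -0.0011] 0.0525
[1.    0.016 0.01  0.   ]
(np.int32(399), np.int32(179), np.int32(14), np.int32(14), np.int32(170)) [405.7 185.4] [ 0.639 -0.225]
(np.int32(330), np.int32(208), np.int32(12), np.int32(14), np.int32(132)) [335.6 214.4] [ 0.57  -0.052]
(np.int32(334), np.int32(230), np.int32(12), np.int32(13), np.int32(120)) [339.4 235.7] [ 0.518 -0.06 ]
```

Request:
carry_out([
  [[-1.2,2,-2.5],0,0.4],
  [[0,0,-2.5],0,0.4],
  [[0,0,-2.5],0,0.4],
  [[0,0,-2.5],0,0.4],
  [[0,0,-2],0,0.4],
  [[0,0,-1.5],0,0.4],
  [[0,0,-0.5],0,0.4],
  [[0,0,0],0,0.4],
])

```text
time: 52.5
position: [0.4485, 0.1791, 0.025]
tool_rot: [1.0, 0.014, 0.022, 0.0]
ft_force: [-1.3, 0.7, 0.6]
grip_width: 0.0521
```

Request:
carry_out([
  [[-0.8,0.4,0],0,0.4],
  [[-0.7,0.3,0],0,0.4],
  [[0,0,0],0,0.4],
  [[0,0,-1],0,0.4],
])

```text
time: 52.9
position: [0.4353, 0.1863, 0.018]
tool_rot: [1.0, 0.014, 0.026, -0.0]
ft_force: [-0.1, -0.9, 0.8]
grip_width: 0.0519
```

Request:
carry_out([
  [[0,0,-0.9],0,0.4],
  [[0,0,-0.6],0,0.4],
])

```text
time: 53.1
position: [0.4355, 0.1867, 0.0021]
tool_rot: [1.0, 0.014, 0.027, -0.0]
ft_force: [0.5, 0.5, -0.1]
grip_width: 0.0522
```

Request:
carry_out([
  [[0,0,-0.3],0,0.4],
  [[0,0,0],0,1],
  [[0,0,0],0,1],
  [[0,0,0],0,1],
  [[0,0,0],0,1],
  [[0,0,0],0,1],
  [[0,0,0],0,1],
  [[0,0,0],0,1],
])

```text
time: 53.9
position: [0.4352, 0.1865, -0.0026]
tool_rot: [1.0, 0.014, 0.026, -0.0]
ft_force: [0.2, -0.2, -0.8]
grip_width: 0.0309
```

Request:
carry_out([
  [[0,0,1],0,1],
  [[0,0,3],0,1],
  [[0,0,4],0,1],
  [[0,0,4],0,1],
  [[0.5,-1,3],0,1],
  [[0.9,-3,0],0,1],
  [[1,-4,0],0,1],
  [[1,-4,0],0,1],
  [[1,-4,0],0,1],
  [[1,-4,0],0,1],
])

```text
time: 54.9
position: [0.4868, -0.0156, 0.1609]
tool_rot: [0.999, 0.02, 0.029, -0.0]
ft_force: [1.3, 0.5, -0.8]
grip_width: 0.031
```

Request:
carry_out([
  [[0.9,-4,0],0,1],
  [[0.5,-1.5,0],0,1],
  [[0,0,0],0,1],
])

```text
time: 55.2
position: [0.5027, -0.0784, 0.1636]
tool_rot: [0.999, 0.017, 0.032, 0.001]
ft_force: [0.5, 0.5, -0.5]
grip_width: 0.0314
```

Request:
carry_out([
  [[0,0,-2.5],0,1],
  [[0,0,-2.5],0,1],
  [[0,0,-2.5],0,1],
  [[0,0,-2],0,1],
  [[0,0,-1.5],0,1],
  [[0,0,-0.6],0,1],
  [[0,0,0],0,0.45],
  [[0,0,0],0,0.45],
  [[0,0,0],0,0.45],
  [[0,0,0],0,0.45],
])

```text
time: 56.2
position: [0.5004, -0.0705, 0.0506]
tool_rot: [0.999, 0.019, 0.034, 0.001]
ft_force: [-0.5, 0.1, 0.0]
grip_width: 0.0466
```

Request:
carry_out([
  [[0,0,2],0,0.45],
  [[0,0,4],0,0.45],
  [[0,0,4],0,0.45],
  [[-0.6,3,1],0,0.4],
  [[-0.6,4,0],0,0.4],
  [[-0.6,4,0],0,0.4],
  [[-0.6,4,0],0,0.4],
  [[-0.6,4,0],0,0.4],
  [[-0.6,4,0],0,0.4],
  [[0,0,0],0,0.4],
])

```text
time: 57.2
position: [0.4681, 0.1643, 0.1739]
tool_rot: [0.999, 0.015, 0.045, 0.002]
ft_force: [-0.4, -0.2, 0.1]
grip_width: 0.0523
```

```bash
python3 nuts.py; python3 - <<'E'
from h import *
c=cams.camera('side');g=c['pixels'].astype(int)
m=(g.max(2)<60).astype('uint8');n,l,s,ct=cv2.connectedComponentsWithStats(m)
for i in range(1,n):
    x,y,w,h,a=s[i]
    if 30<a<300 and x>215 and x<300 and 150<y<300: print('side',(x,y,w,h,a),onz(c,*ct[i],.012)[:2].round(3))
E
```

```text
[0.4681 0.1643 0.1739] [-0.3801 -0.2369  0.1453] [-0.1311  0.1472  0.0279] 0.0523
[0.999 0.015 0.045 0.002]
(np.int32(399), np.int32(179), np.int32(14), np.int32(14), np.int32(169)) [405.7 185.4] [ 0.639 -0.225]
(np.int32(330), np.int32(208), np.int32(12), np.int32(14), np.int32(131)) [335.6 214.3] [ 0.57  -0.052]
side (np.int32(232), np.int32(167), np.int32(9), np.int32(9), np.int32(58)) [0.457 0.294]
```

Request:
carry_out([
  [[0,0,4],0,0.4],
  [[0,0,-4],0,0.4],
  [[0,0,4],0,0.4],
  [[0,0,-4],0,0.4],
  [[0,0,4],0,0.4],
  [[0,0,-4],0,0.4],
  [[0,0,0],0,0.4],
])

```text
time: 58.0
position: [0.4737, 0.1509, 0.1687]
tool_rot: [1.0, 0.006, 0.017, 0.007]
ft_force: [-1.1, 0.0, -0.3]
grip_width: 0.0519
```

Request:
carry_out([
  [[0,3,0],0,0.4],
  [[0,3,0],0,0.4],
  [[0,3,0],0,0.4],
  [[0,3,0],0,0.4],
  [[0,1,0],0,0.4],
  [[0,0,0],0,0.4],
])

```text
time: 58.6
position: [0.4806, 0.2773, 0.179]
tool_rot: [1.0, -0.001, 0.025, 0.006]
ft_force: [-0.1, -0.4, 0.2]
grip_width: 0.0522
```

Request:
carry_out([
  [[-1.2,1,-2.5],0,0.4],
  [[-1.2,1.2,-2.5],0,0.4],
  [[0,0,-2.5],0,0.4],
  [[0,0,-2.5],0,0.4],
  [[0,0,-2.5],0,0.4],
  [[0,0,-1.5],0,0.4],
  [[0,0,-0.7],0,0.4],
  [[0,0,0],0,0.4],
])

```text
time: 59.4
position: [0.4632, 0.2889, 0.0386]
tool_rot: [0.999, -0.006, 0.034, 0.006]
ft_force: [0.3, 0.1, 0.4]
grip_width: 0.0522
```

Request:
carry_out([
  [[-0.4,0.5,-1],0,0.4],
  [[-0.2,0.5,0],0,0.4],
  [[0,0,0],0,0.4],
  [[0,0,-1],0,0.4],
  [[0,0,-0.7],0,0.4],
])

```text
time: 59.9
position: [0.46, 0.3001, 0.0144]
tool_rot: [0.999, -0.007, 0.038, 0.004]
ft_force: [-0.3, -0.5, 0.7]
grip_width: 0.0524
```

Request:
carry_out([
  [[0,0,-0.7],0,0.4],
])

```text
time: 60.0
position: [0.4601, 0.3002, 0.0069]
tool_rot: [0.999, -0.006, 0.038, 0.004]
ft_force: [0.4, -0.2, -0.4]
grip_width: 0.0523
```

Request:
carry_out([
  [[-0.1,0,-0.6],0,0.4],
  [[0,0,-0.3],0,0.4],
  [[0,0,0],0,1],
  [[0,0,0],0,1],
  [[0,0,0],0,1],
  [[0,0,0],0,1],
  [[0,0,0],0,1],
  [[0,0,0],0,1],
  [[0,0,0],0,1],
])

```text
time: 60.9
position: [0.4583, 0.2998, -0.0044]
tool_rot: [0.999, -0.007, 0.037, 0.004]
ft_force: [0.4, 0.0, -0.3]
grip_width: 0.0328
```

Request:
carry_out([
  [[0,0,1],0,1],
  [[0,0,3],0,1],
  [[0,0,4],0,1],
  [[0,0,4],0,1],
  [[0.3,-1,3],0,1],
  [[0.5,-3,0],0,1],
  [[0.5,-4,0],0,1],
  [[0.5,-4,0],0,1],
  [[0.5,-4,0],0,1],
  [[0.5,-4,0],0,1],
])

```text
time: 61.9
position: [0.4861, 0.0983, 0.1595]
tool_rot: [0.999, -0.001, 0.043, 0.003]
ft_force: [-0.1, -0.8, -0.3]
grip_width: 0.0327
```

Request:
carry_out([
  [[0.5,-4,0],0,1],
  [[0.5,-4,0],0,1],
  [[0.5,-4,0],0,1],
  [[0.5,-3,0],0,1],
  [[0.5,-1.5,0],0,1],
  [[0,0,0],0,1],
])

```text
time: 62.5
position: [0.512, -0.0789, 0.1648]
tool_rot: [0.999, -0.004, 0.047, 0.005]
ft_force: [0.1, 0.9, -0.2]
grip_width: 0.0327
```

Request:
carry_out([
  [[0.6,-0.8,-2.5],0,1],
  [[0,0,-2.5],0,1],
  [[0,0,-2.5],0,1],
  [[0,0,-2],0,1],
  [[0,0,-1],0,1],
  [[0,0,0],0,0.45],
  [[0,0,0],0,0.45],
  [[0,0,0],0,0.45],
  [[0,0,0],0,0.45],
])

```text
time: 63.4
position: [0.5186, -0.0816, 0.0632]
tool_rot: [0.999, -0.002, 0.051, 0.005]
ft_force: [0.9, 0.4, -0.5]
grip_width: 0.0469
```

Request:
carry_out([
  [[0,0,2],0,0.45],
  [[0,0,4],0,0],
  [[0,0,4],0,0],
  [[0,4,2],0,0],
  [[0,4,0],0,0],
  [[0,4,0],0,0],
  [[0,4,0],0,0],
  [[0,4,0],0,0],
  [[0,4,0],0,0],
  [[0,0,0],0,0],
])

```text
time: 64.4
position: [0.5235, 0.1642, 0.1997]
tool_rot: [0.998, -0.006, 0.064, 0.006]
ft_force: [-0.6, -0.1, 0.6]
grip_width: 0.0867
```

```bash
python3 - <<'E'
from st import *
print(o['tool_rot'])
c=shot('side');s=cv2.cvtColor(c['pixels'],4);t=cv2.cvtColor(shot('top','t9.png')['pixels'],4)
a=cv2.convertScaleAbs(cv2.resize(s[130:300,225:385],None,fx=2.4,fy=2.4,interpolation=2),alpha=1.9)
b=cv2.convertScaleAbs(cv2.resize(t[180:270,310:410],None,fx=4,fy=4,interpolation=2),alpha=2)
A=np.zeros((600,790,3),'uint8');A[:a.shape[0],:a.shape[1]]=a;A[:360,384:784]=b
d=cv2.convertScaleAbs(cv2.resize(t[100:300,140:540],None,fx=1.2,fy=1.2),alpha=1.8)[:192];A[408:600,:480]=d
cv2.imwrite('pics/z9.png',A)
E
```

```text
[0.5235 0.1642 0.1997] [-0.6039 -0.1381  0.5536] [-0.1171  0.1012 -0.0184] 0.0867
[ 0.99792605 -0.00624453  0.06380647  0.00577345]
```

View pics/z9.png

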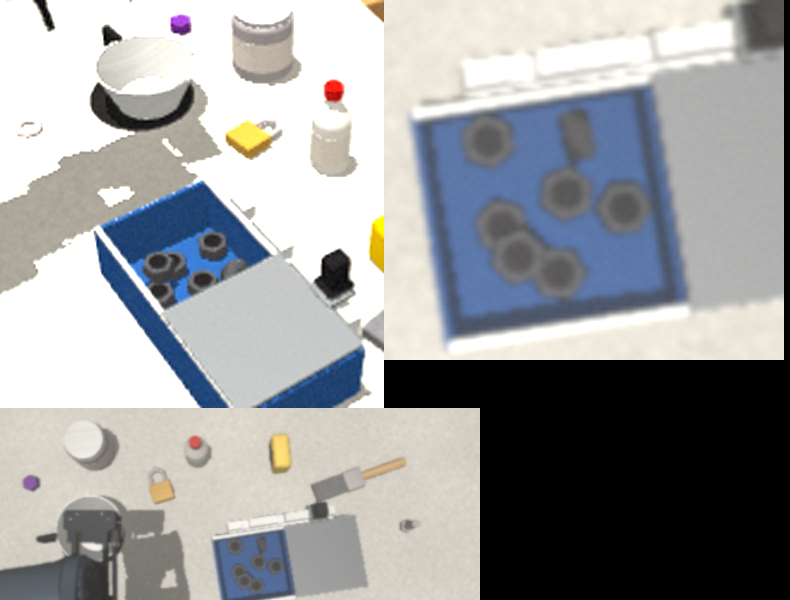

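Request:
carry_out([
  [[0,0,4],0,0],
  [[0,0,-4],0,0],
  [[0,0,4],0,0],
  [[0,0,-4],0,0],
  [[0,0,4],0,0],
  [[0,0,-4],0,0],
  [[0,0,4],0,0],
  [[0,0,-4],0,0],
  [[0,0,0],0,0],
])

```text
time: 65.4
position: [0.522, 0.1458, 0.1901]
tool_rot: [1.0, -0.017, 0.018, 0.014]
ft_force: [-0.7, 0.5, -0.4]
grip_width: 0.0868
```

Request:
carry_out([
  [[0.8,-3,0],4,0],
  [[0.8,-3,0],4,0],
  [[0.8,-3,0],0,0],
  [[0.8,-3,0],0,0],
  [[0.8,-3,0],0,0],
  [[0.8,-3,0],0,0],
  [[0.8,-3,0],0,0],
  [[0.8,-3,0],0,0],
  [[0.8,-3,0],0,0],
  [[0,0,0],0,0],
])

```text
time: 66.4
position: [0.5992, -0.1499, 0.213]
tool_rot: [0.998, 0.049, 0.035, 0.02]
ft_force: [-0.7, 0.8, 0.7]
grip_width: 0.0873
```

Request:
carry_out([
  [[0,0,4],0,0],
  [[0,0,-4],0,0],
  [[0,0,4],0,0],
  [[0,0,-4],0,0],
  [[0,0,0],0,0],
  [[0,0,0],0,0],
])

```text
time: 67.0
position: [0.5955, -0.1548, 0.2183]
tool_rot: [0.998, 0.044, 0.031, 0.018]
ft_force: [0.4, 0.1, 1.2]
grip_width: 0.0867
```

Request:
carry_out([
  [[1.7,-2.6,0],1.5,0],
  [[1.7,-2.6,0],1.5,0],
  [[0,0,0],0,0],
  [[0,0,-2],0,0],
  [[0,0,-2],0,0],
  [[0,0,-2],0,0],
  [[0,0,-0.6],0,0],
  [[0,0,0],0,0],
])

```text
time: 67.8
position: [0.6338, -0.2089, 0.175]
tool_rot: [0.996, 0.071, 0.045, 0.025]
ft_force: [0.4, -1.0, 0.2]
grip_width: 0.0869
```

Request:
carry_out([
  [[-0.2,0.1,-1.5],0,0],
  [[0,0,-1.5],0,0],
  [[0,0,-1.5],0,0],
  [[0,0,0],0,0],
])

```text
time: 68.2
position: [0.6352, -0.2084, 0.1386]
tool_rot: [0.996, 0.071, 0.051, 0.028]
ft_force: [0.2, 1.0, 0.1]
grip_width: 0.087
```

Request:
carry_out([
  [[-0.2,0,-1],0,0],
  [[0,0,-1],0,0],
  [[0,0,-0.8],0,0],
])

```text
time: 68.5
position: [0.6361, -0.2096, 0.1148]
tool_rot: [0.995, 0.071, 0.055, 0.031]
ft_force: [0.2, -0.7, 0.3]
grip_width: 0.087
```

Request:
carry_out([
  [[-0.2,0,-0.8],0,0],
])

```text
time: 68.6
position: [0.6344, -0.2098, 0.1066]
tool_rot: [0.995, 0.071, 0.056, 0.031]
ft_force: [-0.4, -1.0, -0.7]
grip_width: 0.0867
```

Request:
carry_out([
  [[0,0,-0.7],0,0],
])

```text
time: 68.7
position: [0.634, -0.2096, 0.0988]
tool_rot: [0.995, 0.071, 0.055, 0.031]
ft_force: [-0.6, -0.8, 0.9]
grip_width: 0.0873
```

Request:
carry_out([
  [[0,0,-0.7],0,0],
  [[0,0,0],0,1],
  [[0,0,0],0,1],
  [[0,0,0],0,1],
  [[0,0,0],0,1],
  [[0,0,0],0,1],
  [[0,0,0],0,1],
  [[0,0,0],0,1],
  [[0,0,0],0,1],
  [[0,0,0],0,1],
], squeeze=30)

```text
time: 69.7
position: [0.6322, -0.2095, 0.0902]
tool_rot: [0.996, 0.072, 0.053, 0.03]
ft_force: [-2.9, -1.2, 2.5]
grip_width: 0.0249
```

Request:
carry_out([
  [[0,0,0],0,1],
  [[0,0,0],0,1],
])

```text
time: 69.9
position: [0.6322, -0.2096, 0.0904]
tool_rot: [0.996, 0.072, 0.053, 0.03]
ft_force: [-0.2, -0.1, 0.2]
grip_width: 0.0254
```

Gripped (≈25 mm). Lift and slide back.

Request:
carry_out([
  [[0,0,0.9],0,1],
  [[0,0,0.9],0,1],
  [[0,0,0.8],0,1],
  [[0,0,0],0,1],
])

```text
time: 70.3
position: [0.6321, -0.2091, 0.1173]
tool_rot: [0.996, 0.072, 0.052, 0.03]
ft_force: [0.6, -0.6, -2.4]
grip_width: 0.0253
```

Request:
carry_out([
  [[-0.2,1.4,0],0,1],
  [[-0.4,2.8,0],0,1],
  [[-0.4,2.8,0],0,1],
  [[-0.4,2.8,0],0,1],
  [[-0.3,2.4,0],0,1],
  [[-0.1,1,0],0,1],
  [[0,0.6,0],0,1],
])

```text
time: 71.0
position: [0.6123, -0.0707, 0.1179]
tool_rot: [0.995, 0.074, 0.053, 0.037]
ft_force: [-4.6, -33.6, -2.5]
grip_width: 0.0248
```

Request:
carry_out([
  [[0,0,0],0,1],
  [[0,0,-1],0,1],
  [[0,0,-0.8],0,1],
  [[0,0,-0.7],0,1],
  [[0,0,-0.3],0,1],
])

```text
time: 71.5
position: [0.6125, -0.0723, 0.0891]
tool_rot: [0.995, 0.072, 0.053, 0.037]
ft_force: [-8.0, -0.8, 24.5]
grip_width: 0.0252
```

Request:
carry_out([
  [[0,0,0],0,0.5],
  [[0,0,0],0,0.5],
  [[0,0,0],0,0.5],
  [[0,0,0],0,0.5],
  [[0,0,0],0,0.3],
  [[0,0,0],0,0.3],
  [[0,0,1.5],0,0.3],
  [[0,0,3],0,0.3],
  [[0,0,4],0,0.3],
  [[0,0,3],0,0.3],
])

```text
time: 72.5
position: [0.6101, -0.0709, 0.2015]
tool_rot: [0.995, 0.073, 0.049, 0.035]
ft_force: [0.1, 0.4, 0.4]
grip_width: 0.0608
```

Request:
carry_out([
  [[-2,-4,0],0,0.3],
  [[-2,-4,0],0,0.3],
  [[-2,-4,0],0,0.3],
  [[-2,-4,0],0,0.3],
  [[-2,-4,0],0,0.3],
  [[-2,-4,0],0,0.3],
  [[-2,-4,0],0,0.3],
  [[0,-4,0],0,0.3],
  [[0,0,0],0,0.3],
])

```text
time: 73.4
position: [0.4689, -0.4024, 0.21]
tool_rot: [0.995, 0.077, 0.058, 0.041]
ft_force: [-0.4, 0.8, -0.2]
grip_width: 0.0608
```

```bash
python3 - <<'E'
from st import *
S0=cv2.imread('pics/side0.png').astype(int);T0=cv2.imread('pics/top0.png').astype(int)
s=cv2.cvtColor(shot('side','sf.png')['pixels'],4).astype(int);c=shot('top','tf.png');t=cv2.cvtColor(c['pixels'],4).astype(int)
d=lambda a,b,y0,y1,x0,x1:int((abs(a-b).max(2)[y0:y1,x0:x1]>25).sum())
print('side cover+knob diff',d(s,S0,195,225,320,345),d(s,S0,205,270,265,340),'top knob',d(t,T0,180,205,330,360),'top cover',d(t,T0,195,270,310,385))
dark=lambda im:(lambda yx:(yx[1].mean()+318,yx[0].min()+192,yx[0].max()+192))(np.nonzero(im[192:225,318:345].max(2)<40))
print('side knob now/then',dark(s),dark(S0))
b=cv2.cvtColor(c['pixels'],7)[150:260,150:270]
H=cv2.HoughCircles(cv2.resize(b,None,fx=4,fy=4),cv2.HOUGH_GRADIENT,1,200,param1=80,param2=20,minRadius=95,maxRadius=125)
for u,v,r in H[0]: print('pan',r/4,onz(c,150+u/4,150+v/4,.063).round(3))
for n,(y0,y1,x0,x1) in dict(tin=(105,150,190,235),glue=(115,150,290,318),tape=(118,156,362,388),brush=(138,182,395,482),bolt=(188,208,470,495),washer=(258,277,205,224),padlock=(148,182,260,288)).items(): print(n,d(t,T0,y0,y1,x0,x1))
for row in (t[176:208,326:362].max(2)): pass
E
```

```text
[ 0.4689 -0.4024  0.21  ] [-0.4484  0.8216 -0.1653] [-0.0111  0.053   0.0112] 0.0608
side cover+knob diff 702 4225 top knob 0 top cover 574
side knob now/then (np.float64(342.7826086956522), np.int64(192), np.int64(201)) (np.float64(329.9653179190751), np.int64(200), np.int64(218))Traceback (most recent call last):
  File "<stdin>", line 10, in <module>
TypeError: 'NoneType' object is not subscriptable
```

Request:
carry_out([
  [[0,4,3],0,0.3],
  [[0,4,3],0,0.3],
  [[0,4,0],0,0.3],
  [[0,4,0],0,0.3],
  [[0,4,0],0,0.3],
  [[0,4,0],0,0.3],
  [[0,4,0],0,0.3],
  [[0,4,0],0,0.3],
  [[0,4,0],0,0.3],
  [[0,4,0],0,0.3],
])

```text
time: 74.5
position: [0.4605, 0.0299, 0.2674]
tool_rot: [0.995, 0.082, 0.056, 0.032]
ft_force: [1.1, 0.3, -0.0]
grip_width: 0.0609
```

Request:
carry_out([
  [[-0.5,4,0],0,0.3],
  [[-0.5,4,0],0,0.3],
  [[-0.5,4,0],0,0.3],
  [[-1,4,0],0,0.3],
  [[-1,4,0],0,0.3],
  [[-1,4,0],0,0.3],
  [[-1,4,0],0,0.3],
  [[-1,4,0],0,0.3],
  [[-1,4,0],0,0.3],
  [[0,0,0],0,0.3],
])

```text
time: 75.5
position: [0.3602, 0.4181, 0.2664]
tool_rot: [0.993, 0.096, 0.053, 0.03]
ft_force: [0.0, 0.4, 0.4]
grip_width: 0.0609
```

```bash
cat > fin.py <<'E'
from st import *
S0=cv2.imread('pics/side0.png').astype(int);T0=cv2.imread('pics/top0.png').astype(int)
s=cv2.cvtColor(shot('side','sf.png')['pixels'],4).astype(int);c=shot('top','tf.png');t=cv2.cvtColor(c['pixels'],4).astype(int)
d=lambda a,b,y0,y1,x0,x1:int((abs(a-b).max(2)[y0:y1,x0:x1]>25).sum())
print('side cover/knob diff',d(s,S0,195,225,320,345),d(s,S0,205,270,265,340),'top knob',d(t,T0,180,205,330,360),'top cover',d(t,T0,195,270,310,385))
dark=lambda im:(lambda yx:(yx[1].mean()+318,yx[0].min()+192,yx[0].max()+192))(np.nonzero(im[192:225,318:345].max(2)<40))
print('side knob now/then',dark(s),dark(S0))
b=cv2.cvtColor(c['pixels'],7)[150:260,150:270]
H=cv2.HoughCircles(cv2.resize(b,None,fx=4,fy=4),cv2.HOUGH_GRADIENT,1,200,param1=80,param2=15,minRadius=95,maxRadius=125)
if H is not None:
  for u,v,r in H[0]: print('pan',r/4,onz(c,150+u/4,150+v/4,.063).round(3))
for n,(y0,y1,x0,x1) in dict(tin=(105,150,190,235),glue=(115,150,290,318),tape=(118,156,362,388),brush=(138,182,395,482),bolt=(188,208,470,495),washer=(258,277,205,224),padlock=(148,182,260,288)).items(): print(n,d(t,T0,y0,y1,x0,x1),end=' ')
r=s[125:195,255:320].max(2)
for row in r[::3]: print(''.join('#' if v<50 else '+' if v<95 else '.' if v<130 else ' ' for v in row))
E
python3 fin.py
```

```text
[0.3602 0.4181 0.2664] [0.0085 0.3832 0.4169] [-0.0991  0.1323 -0.0152] 0.0609
side cover/knob diff 8 47 top knob 1 top cover 0
side knob now/then (np.float64(330.24418604651163), np.int64(200), np.int64(218)) (np.float64(329.9653179190751), np.int64(200), np.int64(218))
tin 0 glue 0 tape 0 brush 0 bolt 0 washer 0 padlock 0                                                                  
                                                                 
                                                                 
                                                                 
                                         ........                
             .+.                         ++....+++               
            +#####+                       +++++++.               
             #######+ ...............  ..                        
             .................... ... ..     .                   
            .......................... .  .       .              
          ........................ ....                          
          ............................                           
           ....................... .                             
          .+ ...........                       .+++.             
        .#####++  ...                    ..+++++###+++.          
       .########++++++++++++++++++++++++++++++#####+++++.        
       .##########+++++++++++++++++++++++++++#####++++++.        
        .############+++++++++++++++++++++######+++++++.         
           +###############+++++++###########+++++++.            
               .+#####################+++++++++..                
                           .......+.......                       
                                                                +
```

```bash
python3 -c "
from rig import robot
print(robot.hand_in())"
```

```text
the job is handed in; nothing more can be done
None
```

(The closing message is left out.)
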